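# Unmould the herb lollipops and cull the snapped ones

## Robot

A 7-joint arm with a two-finger parallel gripper is mounted at the origin on the work surface. World frame = base frame: x ahead of the robot, y to its left, z up, the work surface at z = 0. Lengths are in m, angles in rad, forces in N, time in s.
With the tool pointing down it reaches from about 0.425 to 0.875 m from the base axis. Payload 4.7 kg.
Tool frame: the origin (TCP) lies between the finger pads; the fingertips stand 8 mm ahead of it and the grasp point (between the pads) lies 11 mm behind it; z points along the fingers, y is the line along which they close (so a half turn about z gives the same grasp; the last joint's range is limited). The gripper opens to 87 mm and grips with 3 to 60 N. Pads are 19 mm wide; open, the fingers measure 117 mm over their backs; the gripper's body (75 mm by 190 mm) begins 51 mm behind the grasp point.
Start: joints at [1.127, 0.321, -0.07, 1.45, 0.023, 1.371, -0.057], TCP at [0.287, -0.583, 0.231] pointing down, gripper open.
Joint ranges: [-2.86, 2.86], [-0.3, 2.09], [-1.38, 1.24], [0.06, 2.45], [-1.56, 4.7], [0.09, 2.05], [-2.69, 2.69]. Speed limits (rad/s): [2.57, 2.57, 3.14, 3.14, 3.14, 3.14, 3.14].

## Interface

Orientations are given as a rotation vector (axis times angle).
In Python, from bench import read_state, capture, camera_model, job_done, trace, pinpoint gives the robot as it stands.
- The arm moves only by the tool step_arm, never from a script. Its argument "moves" is one flat list of numbers, 7 for each row, row after row: the turn, a rotation vector about the world's x, y, z in rad, then the shift along the world's x, y, z in cm, then the closure, from -1 (fully open) to 1 (shut). A call has 1 to 12 rows; each row shifts and turns the commanded pose from where the row before left it; what a row does not reach is not made up. A row lasts 1/12 s, in which the tool goes at most 41.7 mm and 7.16 degrees, less where a joint would pass 70% of its speed; a pose out of reach is approached as far as the arm can. A call is refused whole if a number of a shift passes 4.17 or a number of a turn 0.125, either way. A call with a gripper value outside its range is refused whole. The fingers move at their own pace and stop on an object; the grip force is fixed at half the most. Time passes only in rows, so rows that do not move let the fingers close. It gives the time, the measured TCP pose, the force, the opening and the grip force at its end, in the units of the state.
- read_state(): the state, without advancing time (a new reading comes with each control period).
- capture(name): name is "scene" or "top"; returns (picture, depth): 480x640x3 uint8, blue, green, red; 480x640 float32, m along the optical axis (not along the pixel's ray), 0 where there is no reading.
- camera_model(name): a dict with "K" (3x3 intrinsics, pixels), "origin" and "rotation" of the camera in the world. Camera axes: x right, y down, z forward; pixel columns grow to the right and rows downward; lengths in m; the calibration is good to about 2 mm. A picture is of the moment at which its call begins. camera_model takes no time and is no camera call.
- job_done(): hands the job in; it is judged then, once.
Trained networks look in the newest picture that a camera, given by its name, has taken for a name from the list of things; names that differ only in an ending like _2 or _b are one class to them, and where a whole thing is asked for, a point or a joint stands for the part that bears it (a point fixed in the world has none). Each returns a list of dicts, best first, with "confidence" (0 to 1); they miss things now and then, are a little off and sometimes report something else, mostly with a low value. They report only what shows in the picture. A call takes as long as a camera call. They do not tell look-alikes from the thing itself.
- trace(camera, label): "mask" (480x640 bool, what is visible of it).
- pinpoint(camera, label): "at" ([x, y, z] in m, in world coordinates, good to about 4 mm: a listed point, or the origin of a listed thing).
The state is a dict: "t": time; "joint_pos": joint angles; "qd": joint speeds; "joint_efforts": joint torques, N m; "position": TCP position; "ee_rot": TCP orientation; "ft_force": force on the tool from outside, world axes, zero at the start; "moment": the same for the moment, N m; "gripper_width": opening from 0.0 (shut) to 1.0 (fully open); "grip_force": force on a finger pad.
Only numpy, scipy, OpenCV 4.12 (cv2) and the standard library are available. Lean on these libraries where they do the work, as an engineer would, in place of code of your own. Each camera call takes 0.05 s, during which the arm holds its last target. There are 200 camera calls.

## Task

The herb lollipops in the pink mould have set: lift the retaining bar out of its two brackets and lay it on the table. Then empty the mould: lay every whole lollipop flat in the metal tray so that none touch each other, and put those with part of the round head snapped off into the empty wooden bowl. When the mould is empty, put the bar back home in both its brackets, and leave the other things on the table where they are.

Things in the scene. Friction and masses are not known exactly. Their poses are not given: they have to be found in the camera images.
- whole1_c (a point): Whole lollipop, 38 g: round amber disc 44 mm across, 16 mm thick, on a wooden stick. May be absent. Point: centre of the (full) disc, half-way up. x runs from stick to head, z is normal to the disc (up in the mould). The stick, 8 mm round, lies along -x through the point, to 120 mm from it; grip it about 80 mm from the point.
- whole2_c (a point): Whole lollipop, 38 g: round amber disc 44 mm across, 16 mm thick, on a wooden stick. May be absent. Point: centre of the (full) disc, half-way up. x runs from stick to head, z is normal to the disc (up in the mould). The stick, 8 mm round, lies along -x through the point, to 120 mm from it; grip it about 80 mm from the point.
- whole3_c (a point): Whole lollipop, 38 g: round amber disc 44 mm across, 16 mm thick, on a wooden stick. May be absent. Point: centre of the (full) disc, half-way up. x runs from stick to head, z is normal to the disc (up in the mould). The stick, 8 mm round, lies along -x through the point, to 120 mm from it; grip it about 80 mm from the point.
- whole4_c (a point): Whole lollipop, 38 g: round amber disc 44 mm across, 16 mm thick, on a wooden stick. May be absent. Point: centre of the (full) disc, half-way up. x runs from stick to head, z is normal to the disc (up in the mould). The stick, 8 mm round, lies along -x through the point, to 120 mm from it; grip it about 80 mm from the point.
- snapped1_c (a point): Broken lollipop, 28 g: as the whole ones, but the outer half of the disc is snapped off (nothing left beyond x = 4 mm). May be absent. Point: centre of the (full) disc, half-way up. x runs from stick to head, z is normal to the disc (up in the mould). The stick, 8 mm round, lies along -x through the point, to 120 mm from it; grip it about 80 mm from the point.
- snapped2_c (a point): Broken lollipop, 28 g: as the whole ones, but one side of the disc is snapped off along the stick (only about half, at -y, left). May be absent. Point: centre of the (full) disc, half-way up. x runs from stick to head, z is normal to the disc (up in the mould). The stick, 8 mm round, lies along -x through the point, to 120 mm from it; grip it about 80 mm from the point.
- bar_mid (a point): Retaining bar: plain square aluminium bar, 16 x 16 x 390 mm, about 160 g, across the sticks in its two brackets; y axis along it. Point: its middle, a place to grip it, midway between two sticks. While it is seated, the tops of the sticks are 9 mm and of the heads 5 mm below this point.
- seat (a point): Where the bar's middle belongs, 35 mm above the table; axes as the mould's. The two fixed steel brackets, open at the top, stand 178 mm to either side along y: slot 22 mm wide in x between 3 mm cheeks, seat 27 mm above the table, flared lips up to 53 mm. The bar lifts straight up.
- mould: Fixed pink mould on a wooden board 100 (x) x 390 (y) x 10 mm. Origin: centre of the board's underside; x away from the robot. Six cavities at x = 13, y = -135, -81, -27, 27, 81, 135 mm, 8 mm deep, floor 14 mm above the table. Sticks lie in shallow channels to -x, axis 22 mm above the table, their ends beyond the board's front edge at x = -50 mm.
- tray: Paper-lined aluminium tray, fixed, 200 (x) x 250 (y) mm outside, walls 3 mm thick and 14 mm high, inner floor 3 mm above the table. Origin: centre of its underside. Four lollipops fit side by side along y, sticks along x.
- bowl: The empty wooden bowl for broken lollipops, loose, about 300 g: 170 mm across the rim, 60 mm high, wall 5 mm, narrowing to a 76 mm foot. Origin: centre of its underside.
- bowl_in (a point): Centre of the empty bowl's inner floor (6 mm above its underside).
- timer: Bystander: grey kitchen thermometer-timer, 75 x 130 x 18 mm, loose, lying on the table. Origin: centre of its underside.
- spoon: Bystander: spoon lying on the table along its x axis, loose, about 160 mm long. Origin: at its underside, near the middle.
- flavour: Bystander: small amber bottle, 36 mm across and 62 mm high, loose, standing. Origin: centre of its underside.
- strainer: Bystander: small steel disc strainer with a rod handle, 56 mm disc 12 mm thick, handle to 130 mm along its x, loose, lying. Origin: under the disc's centre.
There are look-alikes about, which are no part of the job. Leave any black, turquoise or yellow look-alike of the part that bears whole1_c alone.

How it is judged:
On the way, in this order (a step that is already met when the one before it is completed fails the run):
1. the bar is out of its brackets, lying on the table and let go (distance between bar_mid and seat above 0.05 m and height (world z) of bar_mid below 0.03 m and linear speed of bar below 0.03 m/s and contact force between bar and the fingers below 0.1 N), for 0.2 s.
2. with the bar out, every whole lollipop lies flat in the tray and every snapped one is in the bowl (distance between bar_mid and seat above 0.03 m and x of whole1_c in the frame of tray between -0.085 and 0.085 m and y of whole1_c in the frame of tray between -0.11 and 0.11 m and z of whole1_c in the frame of tray between 0.007 and 0.016 m and (angle between whole1_c's own z axis and vertical below 0.1 rad or angle between whole1_c's own z axis and vertical above 3.04 rad) and x of whole2_c in the frame of tray between -0.085 and 0.085 m and y of whole2_c in the frame of tray between -0.11 and 0.11 m and z of whole2_c in the frame of tray between 0.007 and 0.016 m and (angle between whole2_c's own z axis and vertical below 0.1 rad or angle between whole2_c's own z axis and vertical above 3.04 rad) and x of whole3_c in the frame of tray between -0.085 and 0.085 m and y of whole3_c in the frame of tray between -0.11 and 0.11 m and z of whole3_c in the frame of tray between 0.007 and 0.016 m and (angle between whole3_c's own z axis and vertical below 0.1 rad or angle between whole3_c's own z axis and vertical above 3.04 rad) and x of whole4_c in the frame of tray between -0.085 and 0.085 m and y of whole4_c in the frame of tray between -0.11 and 0.11 m and z of whole4_c in the frame of tray between 0.007 and 0.016 m and (angle between whole4_c's own z axis and vertical below 0.1 rad or angle between whole4_c's own z axis and vertical above 3.04 rad) and horizontal distance between each of snapped1_c, snapped2_c and bowl_in below 0.08 m and z of snapped1_c in the frame of bowl between 0 and 0.085 m and z of snapped2_c in the frame of bowl between 0 and 0.085 m and angle between bowl's own z axis and vertical below 0.15 rad and height (world z) of bowl below 0.01 m), for 0.2 s.
At the end, for the whole second after the job is handed in: Whole lollipops lie flat (0.1 rad) on the tray floor, none touching; snapped ones in the upright bowl (head within 80 mm of its axis, below 85 mm); bar seated in both brackets (6 mm across, 12 mm along, 4 mm in height, 0.04 rad); all at rest (x of whole1_c in the frame of tray between -0.085 and 0.085 m and y of whole1_c in the frame of tray between -0.11 and 0.11 m and z of whole1_c in the frame of tray between 0.007 and 0.016 m and (angle between whole1_c's own z axis and vertical below 0.1 rad or angle between whole1_c's own z axis and vertical above 3.04 rad) and x of whole2_c in the frame of tray between -0.085 and 0.085 m and y of whole2_c in the frame of tray between -0.11 and 0.11 m and z of whole2_c in the frame of tray between 0.007 and 0.016 m and (angle between whole2_c's own z axis and vertical below 0.1 rad or angle between whole2_c's own z axis and vertical above 3.04 rad) and x of whole3_c in the frame of tray between -0.085 and 0.085 m and y of whole3_c in the frame of tray between -0.11 and 0.11 m and z of whole3_c in the frame of tray between 0.007 and 0.016 m and (angle between whole3_c's own z axis and vertical below 0.1 rad or angle between whole3_c's own z axis and vertical above 3.04 rad) and x of whole4_c in the frame of tray between -0.085 and 0.085 m and y of whole4_c in the frame of tray between -0.11 and 0.11 m and z of whole4_c in the frame of tray between 0.007 and 0.016 m and (angle between whole4_c's own z axis and vertical below 0.1 rad or angle between whole4_c's own z axis and vertical above 3.04 rad) and horizontal distance between each of snapped1_c, snapped2_c and bowl_in below 0.08 m and z of snapped1_c in the frame of bowl between 0 and 0.085 m and z of snapped2_c in the frame of bowl between 0 and 0.085 m and angle between bowl's own z axis and vertical below 0.15 rad and height (world z) of bowl below 0.01 m and contact force between whole1 and whole2 below 0.05 N and contact force between each of whole1, whole2 and whole3 below 0.05 N and contact force between each of whole1, whole2, whole3 and whole4 below 0.05 N and linear speed of each of whole1, whole2, whole3, whole4, snapped1, snapped2, bar, bowl below 0.02 m/s and x of bar_mid in the frame of mould between -0.029 and -0.017 m and y of bar_mid in the frame of mould between -0.012 and 0.012 m and z of bar_mid in the frame of mould between 0.031 and 0.039 m and angle between the y axis of bar and the y axis of mould, either way round below 0.04 rad).
It fails at once if the timer is shoved away or knocked over (distance of timer from where it was at the start of the episode above 0.04 m).
It fails at once if the spoon is shoved away or knocked over (distance of spoon from where it was at the start of the episode above 0.04 m).
It fails at once if the flavour is shoved away or knocked over (distance of flavour from where it was at the start of the episode above 0.04 m or angle between flavour's own z axis and vertical above 0.6 rad).
It fails at once if the strainer is shoved away or knocked over (distance of strainer from where it was at the start of the episode above 0.04 m).
Of whole1, whole2, whole3, whole4 only 3 to 4 are there at a start; the rules pass over those that are not, and their reading is None.
Of snapped1, snapped2 only 1 to 2 are there at a start; the rules pass over those that are not, and their reading is None.
At some moment in a run one of bowl, whole1, whole2, whole3, whole4 may be knocked a few centimetres aside while the robot is not near it.
Once in a run the grip may slacken for a moment while it holds something.
It also fails if it takes over 210 s, if anything falls off the work surface, if the arm or the gripper's body presses on something with over 40 N, if the wrist force passes 120 N, or if a joint passes its speed limit or range.

## Working session

There is one attempt and no reset: what is moved stays moved. The work goes in short steps, Python scripts to look and compute and a tool call to move; the robot and the scene stay as the last step left them, time stands still between calls to the robot, and variables do not carry over. Pictures are saved under pics/ and viewed, at most 14 in all, crops included, and the job is handed in when it is done.

Besides the shell and the picture viewer there is one more tool, called after "Request:" as name(argument=value, ...), one argument or row to a line, values as JSON. step_arm: Moves the arm, as the interface text tells. Its arguments: {"type":"object","properties":{"moves":{"type":"array"}},"required":["moves"]}

```bash
mkdir -p pics; ls; python3 - <<'E'
from bench import *
import cv2,numpy as np
s=read_state();print(s['t'],s['position'],s['ee_rot'],s['gripper_width'])
for c in('scene','top'):
    p,d=capture(c);cv2.imwrite(f'pics/{c}0.png',p);m=camera_model(c);print(c,np.round(m['K'],1).tolist(),np.round(m['origin'],3),np.round(m['rotation'],3).tolist())
    for l in ['whole1_c','snapped1_c','snapped2_c','bar_mid','mould','seat','tray','bowl','timer','spoon','flavour','strainer']:
        print(l,[(np.round(r['at'],3).tolist(),round(r['confidence'],2)) for r in pinpoint(c,l)])
E
```

```text
pics
0.0 [ 0.2870152 -0.5826093  0.2294556] [-3.05785363e+00 -7.12519350e-01  8.29647265e-04] 0.998178863841805
scene [[470.8, 0.0, 319.5], [0.0, 470.8, 237.3], [0.0, 0.0, 1.0]] [ 1.211 -0.212  0.933] [-1.985, -1.643, 0.586]
whole1_c [([0.28, -0.39, 0.001], 0.69), ([0.576, -0.296, 0.021], 0.66), ([0.356, -0.218, 0.006], 0.59), ([0.376, -0.106, 0.008], 0.57)]
snapped1_c [([0.568, -0.13, 0.02], 0.82)]
snapped2_c [([0.57, -0.235, 0.021], 0.66)]
bar_mid [([0.532, -0.21, 0.032], 0.88)]
mould [([0.558, -0.215, -0.002], 0.94)]
seat [([0.537, -0.21, 0.038], 0.82)]
tray [([0.522, 0.328, 0.003], 0.74), ([0.572, -0.236, 0.022], 0.44)]
bowl [([0.641, 0.107, 0.001], 0.83)]
timer [([0.642, 0.102, -0.001], 0.62), ([0.336, -0.528, 0.003], 0.6)]
spoon [([0.36, 0.051, -0.003], 0.8), ([0.734, 0.258, 0.001], 0.25)]
flavour [([0.737, 0.258, 0.002], 0.93), ([0.571, -0.184, 0.02], 0.27)]
strainer [([0.592, -0.531, -0.003], 0.68)]
top [[457.1, 0.0, 319.0], [0.0, 457.1, 238.1], [0.0, 0.0, 1.0]] [ 0.434 -0.083  1.124] [-2.208, 2.168, -0.056]
whole1_c [([0.352, -0.215, 0.007], 0.96), ([0.582, -0.293, 0.02], 0.78), ([0.28, -0.387, 0.009], 0.68), ([0.375, -0.11, 0.01], 0.66), ([0.569, -0.236, 0.02], 0.34)]
snapped1_c [([0.564, -0.13, 0.025], 0.72)]
snapped2_c [([0.571, -0.236, 0.024], 0.64)]
bar_mid [([0.532, -0.212, 0.038], 0.73)]
mould [([0.564, -0.206, -0.002], 0.77)]
seat [([0.536, -0.214, 0.032], 0.71)]
tray [([0.52, 0.329, -0.0], 0.78)]
bowl [([0.638, 0.107, -0.001], 0.91), ([0.566, -0.128, 0.027], 0.19)]
timer [([0.334, -0.527, 0.001], 0.95)]
spoon [([0.363, 0.052, -0.001], 0.88)]
flavour [([0.737, 0.26, 0.0], 0.56)]
strainer [([0.641, 0.107, -0.006], 0.71)]
```

View pics/top0.png

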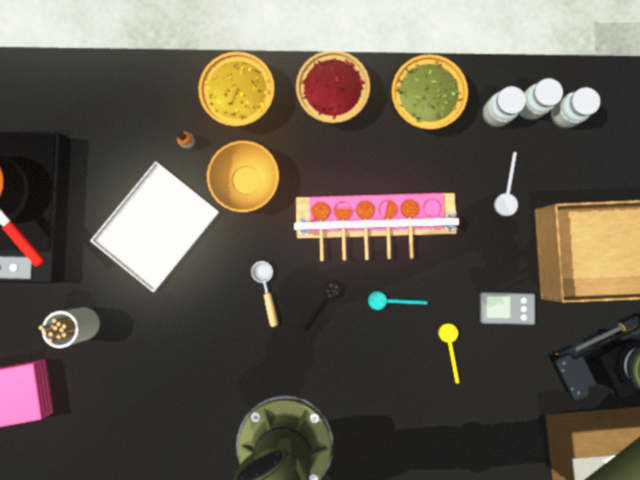

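View pics/scene0.png

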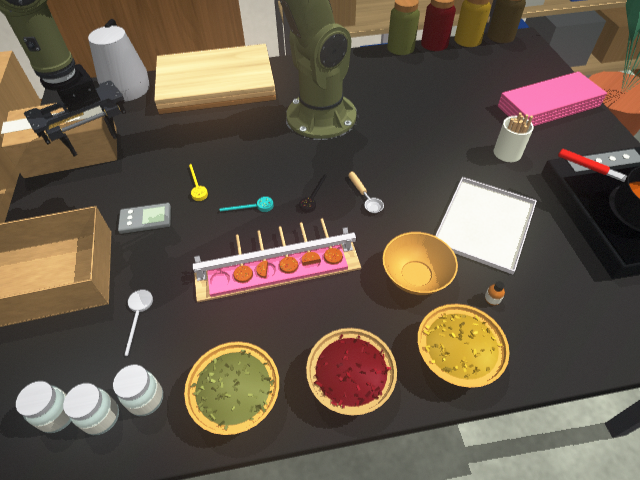

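The top view shows five lollipops in the mould, at columns 321, 344, 365, 388 and 410; column 432 is an empty cavity. The heads at 344 and 388 look snapped, and the other three look whole. Things that could be taken for a lollipop:
- turquoise at (377,300)
- yellow at (448,332)
- black at (333,290)
- strainer at (506,204)

The empty bowl is at (243,176) and the tray at (154,227). The ones I want are the amber discs in the mould.

```bash
cat > h.py <<'E'
from bench import *
import cv2,numpy as np
from scipy.spatial.transform import Rotation as R
def cloud(c,d):
    m=camera_model(c);K=m['K'];v,u=np.mgrid[:480,:640]
    P=np.stack([(u-K[0][2])/K[0][0]*d,(v-K[1][2])/K[1][1]*d,d],-1)
    r=np.array(m['rotation']);M=r if r.shape==(3,3) else R.from_rotvec(r).as_matrix()
    W=P@M.T+np.array(m['origin']);W[d<=0]=np.nan;return W
def rect(xy):
    (c,s,a)=cv2.minAreaRect(xy.astype(np.float32)*1000);b=cv2.boxPoints((c,s,a))
    e=b[1]-b[0],b[2]-b[1];e=max(e,key=np.linalg.norm)
    return np.round(c,1),np.round(s,1),round(np.degrees(np.arctan2(e[1],e[0]))%180,2)
E
python3 - <<'E'
from h import *
for c in('top','scene'):
    p,d=capture(c);W=cloud(c,d);print(c)
    print('table',np.nanmedian(W[...,2][(abs(W[...,0]-.45)<.03)&(abs(W[...,1]-.15)<.03)]))
    for l,zr in(('bar_mid',(.03,.06)),('tray',(-.02,.03)),('bowl',(.05,.075)),('mould',(.0,.03))):
        t=trace(c,l)
        if not t: print(l,'none');continue
        X=W[t[0]['mask']];z=X[:,2];q=X[(z>zr[0])&(z<zr[1])];print(l,t[0]['confidence'],rect(q[:,:2]),np.percentile(q[:,2],[5,50,95]).round(4),len(q))
    hs=cv2.cvtColor(p,cv2.COLOR_BGR2HSV)
    am=(hs[...,0]<18)&(hs[...,1]>170)&(hs[...,2]>70)&(abs(W[...,0]-.57)<.06)&(W[...,1]<-.05)&(W[...,1]>-.4)&(W[...,2]<.045)
    n,lab,st,ce=cv2.connectedComponentsWithStats(am.astype(np.uint8))
    for i in range(1,n):
        if st[i,4]>20:
            q=W[lab==i];q=q[~np.isnan(q[:,0])];print('amber',ce[i].round(),st[i,4],rect(q[:,:2]),np.median(q[:,2]).round(4))
    a=(slice(180,270),slice(285,470)) if c=='top' else (slice(215,305),slice(185,370))
    cv2.imwrite(f'pics/crop_{c}.png',cv2.resize(p[a],None,fx=4,fy=4,interpolation=2))
a=cv2.imread('pics/crop_top.png');b=cv2.imread('pics/crop_scene.png');w=min(a.shape[1],b.shape[1]);cv2.imwrite('pics/c1.png',cv2.resize(np.vstack([a[:,:w],b[:,:w]]),None,fx=.8,fy=.8))
E
```

```text
top
table -0.0006962706976929578
bar_mid 0.63 (array([ 534. , -207.9]), array([ 16.6, 392. ]), np.float32(92.68)) [0.0383 0.0422 0.0457] 1143
tray 0.73 (array([520.5, 335.5]), array([214.2, 259.5]), np.float32(142.59)) [-0.0009  0.003   0.0114] 8679
bowl 0.94 (array([638.2, 109.3]), array([166.6, 165.5]), np.float32(69.09)) [0.0512 0.0579 0.0617] 755
mould 0.9 (array([ 558.2, -211.3]), array([105.6, 394.4]), np.float32(92.78)) [0.0069 0.0149 0.0246] 4014
amber [391. 210.] 114 (array([ 569.5, -246.9]), array([20.3, 39.1]), np.float32(165.62)) 0.0297
amber [410. 208.] 225 (array([ 574.5, -291.9]), array([39.4, 39.5]), np.float32(91.23)) 0.0295
amber [320. 211.] 217 (array([563.6, -76.7]), array([39.4, 36.2]), np.float32(0.78)) 0.0295
amber [365. 209.] 215 (array([ 568.9, -183.4]), array([37. , 38.5]), np.float32(93.28)) 0.0296
amber [342. 213.] 120 (array([ 557.3, -129.8]), array([20. , 36.3]), np.float32(92.07)) 0.0295
scene
table -0.0010957305566453024
bar_mid 0.75 (array([ 541.3, -207. ]), array([ 33.2, 394. ]), np.float32(92.44)) [0.0315 0.0408 0.0441] 1351
tray 0.8 (array([515.7, 336.6]), array([204.7, 275.6]), np.float32(142.68)) [-0.0006  0.0026  0.0115] 6174
bowl 0.62 (array([640.8, 110.5]), array([165.9, 170.4]), np.float32(164.49)) [0.0507 0.0571 0.061 ] 744
mould 0.63 (array([ 571.7, -210.1]), array([ 80.3, 390.1]), np.float32(92.89)) [0.0056 0.0173 0.0231] 3537
amber [333. 255.] 217 (array([566.8, -75. ]), array([40.9, 41.3]), np.float32(102.24)) 0.0288
amber [310. 258.] 169 (array([ 558.1, -130. ]), array([33. , 42.5]), np.float32(93.88)) 0.0284
amber [288. 264.] 224 (array([ 572. , -182.1]), array([40.3, 42.1]), np.float32(174.15)) 0.0286
amber [262. 268.] 128 (array([ 572.5, -245.9]), array([21.6, 44.3]), np.float32(168.12)) 0.0288
amber [243. 273.] 232 (array([ 577.7, -290.1]), array([42. , 40.9]), np.float32(29.76)) 0.0287
```

View pics/c1.png

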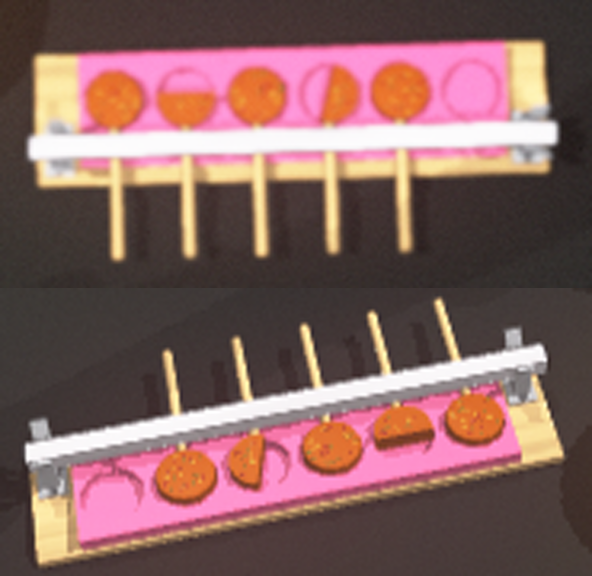

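Confirmed in the close crop: the heads at columns 344 (outer half gone) and 388 (side gone) are snapped. The other three are whole, and all of them are amber. I'm setting out to the bar.

Request:
step_arm(
  moves=[0,0,0.097,2.07,3.1,-0.5,-1,0,0,0.097,2.07,3.1,-0.5,-1,0,0,0.097,2.07,3.1,-0.5,-1,0,0,0.097,2.07,3.1,-0.5,-1,0,0,0.097,2.07,3.1,-0.5,-1,0,0,0.097,2.07,3.1,-0.5,-1,0,0,0.097,2.07,3.1,-0.5,-1,0,0,0.097,2.07,3.1,-0.5,-1,0,0,0.097,2.07,3.1,-0.5,-1,0,0,0.097,2.07,3.1,-0.5,-1,0,0,0.097,2.07,3.1,-0.5,-1,0,0,0.097,2.07,3.1,-0.5,-1],
)

```text
t: 2.8
position: [0.5365, -0.2096, 0.1707]
ee_rot: [2.158, 2.282, 0.0]
ft_force: [0.9, -0.4, -0.8]
gripper_width: 0.999
grip_force: 0.0
```

Request:
step_arm(
  moves=[0,0,0,0,0,0,-0.2,0,0,0,0,0,0,-0.2],
)

```text
t: 2.97
position: [0.5368, -0.208, 0.1704]
ee_rot: [-2.157, -2.283, -0.001]
ft_force: [-0.7, -1.4, -0.2]
gripper_width: 0.92
grip_force: 0.0
```

Request:
step_arm(
  moves=[0,0,-0.009,-0.1,-0.1,-3,-0.2,0,0,0,0,0,-3,-0.2,0,0,0,0,0,-3,-0.2,0,0,0,0,0,-2,-0.2,0,0,0,0,0,-1,-0.2,0,0,0,0,0,-1,-0.2,0,0,0,0,0,0,-0.2,0,0,0,0,0,0,-0.2],
)

```text
t: 3.63
position: [0.535, -0.2129, 0.0413]
ee_rot: [2.175, 2.266, 0.0]
ft_force: [0.8, -0.4, -0.7]
gripper_width: 0.599
grip_force: 0.0
```

```bash
python3 - <<'E'
from h import *
s=read_state();print(s['position'],s['ft_force'])
p,d=capture('scene');cv2.imwrite('pics/s1.png',cv2.resize(p[160:310,170:400],None,fx=3,fy=3))
E
```

```text
[ 0.5350473  -0.21286504  0.04131228] [ 0.82718652 -0.43013116 -0.66914106]
```

View pics/s1.png

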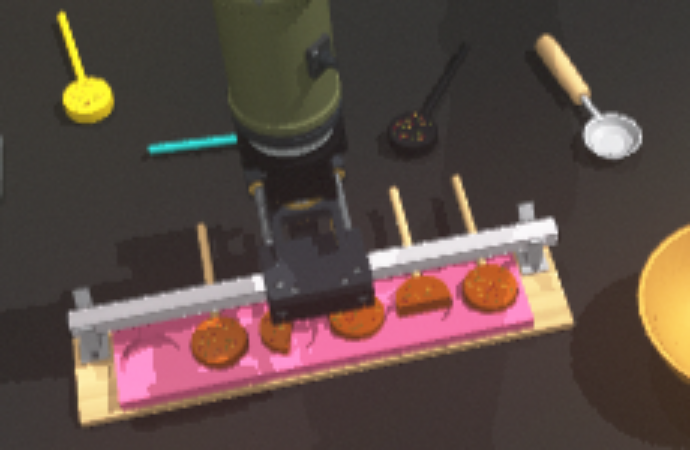

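The fingers straddle the bar in the middle, between the sticks, so I'll close and lift.

Request:
step_arm(
  moves=[0,0,0,0,0,-0.1,1,0,0,0,0,0,0,1,0,0,0,0,0,0,1,0,0,0,0,0,0,1,0,0,0,0,0,0,1,0,0,0,0,0,0,1],
)

```text
t: 4.18
position: [0.5347, -0.2121, 0.0397]
ee_rot: [2.174, 2.267, 0.0]
ft_force: [-0.1, 0.6, 0.5]
gripper_width: 0.23
grip_force: 0.0
```

Request:
step_arm(
  moves=[0,0,0,0,0,0.5,1,0,0,0,0,0,1,1,0,0,0,0,0,1.5,1,0,0,0,0,0,2,1,0,0,0,0,0,2,1,0,0,0,0,0,1,1,0,0,0,0,0,0,1,0,0,0,0,0,0,1],
)

```text
t: 4.85
position: [0.5348, -0.2122, 0.1199]
ee_rot: [2.174, 2.267, 0.0]
ft_force: [0.5, 0.3, -2.4]
gripper_width: 0.179
grip_force: 30.0
```

Request:
step_arm(
  moves=[0,0,0,2,0,0,1,0,0,0,2,-0.2,0,1,0,0,0,2,-0.2,0,1,0,0,0,2,-0.2,0,1,0,0,0,2,-0.2,0,1,0,0,0,2,-0.2,0,1,0,0,0,1.5,0,0,1,0,0,0,0,0,0,1,0,0,0,0,0,0,1],
)

```text
t: 5.6
position: [0.6688, -0.2212, 0.1171]
ee_rot: [-2.171, -2.266, 0.002]
ft_force: [-0.4, 0.5, -2.3]
gripper_width: 0.176
grip_force: 30.0
```

```bash
python3 - <<'E'
from h import *
s=read_state();print(s['position'],s['ft_force'],s['gripper_width'])
for c in('top','scene'):
    p,d=capture(c);W=cloud(c,d);t=trace(c,'bar_mid')
    if t:
        X=W[t[0]['mask']];X=X[~np.isnan(X[:,0])];lo,hi=X[X[:,1]<-.33],X[X[:,1]>-.11]
        print(c,t[0]['confidence'],rect(X[X[:,2]>.06][:,:2]),[np.round(np.median(q,0),3) for q in(lo,hi) if len(q)])
E
```

```text
[ 0.66881856 -0.22120149  0.11714184] [-0.35017035  0.50241254 -2.26554143] 0.17599736652773004
top 0.56 (array([ 626.4, -219.5]), array([100.7, 394.9]), np.float32(92.57)) [array([ 0.674, -0.388,  0.118]), array([ 0.659, -0.065,  0.118])]
scene 0.86 (array([ 701.3, -216.3]), array([ 83. , 393.4]), np.float32(92.37)) [array([ 0.681, -0.372,  0.117]), array([ 0.667, -0.066,  0.117])]
```

Request:
step_arm(
  moves=[0,0,0,0,0,-3,1,0,0,0,0,0,-3,1,0,0,0,0,0,-2,1,0,0,0,0,0,-1,1,0,0,0,0,0,-0.6,1,0,0,0,0,0,-0.3,1,0,0,0,0,0,0,1,0,0,0,0,0,0,1],
)

```text
t: 6.47
position: [0.6707, -0.2224, 0.0222]
ee_rot: [2.173, 2.266, 0.002]
ft_force: [-0.6, -0.2, -2.1]
gripper_width: 0.176
grip_force: 30.0
```

Request:
step_arm(
  moves=[0,0,0,0,0,-0.3,1,0,0,0,0,0,-0.2,1,0,0,0,0,0,0,1,0,0,0,0,0,0,1],
)

```text
t: 6.8
position: [0.6697, -0.2221, 0.0157]
ee_rot: [2.174, 2.267, -0.0]
ft_force: [-1.1, 0.3, -2.4]
gripper_width: 0.177
grip_force: 30.0
```

Request:
step_arm(
  moves=[0,0,0,0,0,-0.1,1,0,0,0,0,0,0,1,0,0,0,0,0,0,0.2,0,0,0,0,0,0,0.2,0,0,0,0,0,0,0.2,0,0,0,0,0,0,0.2,0,0,0,0,0,0,0.2],
)

```text
t: 7.38
position: [0.6699, -0.2221, 0.0149]
ee_rot: [2.174, 2.267, 0.0]
ft_force: [0.5, 0.3, 0.2]
gripper_width: 0.384
grip_force: 0.0
```

Request:
step_arm(
  moves=[0,0,0,0,0,1,0.2,0,0,0,0,0,3,0.2,0,0,0,0,0,4,0.2,0,0,0,0,0,4,0.2,0,0,0,0,0,0,0.1],
)

```text
t: 7.8
position: [0.675, -0.223, 0.1459]
ee_rot: [2.165, 2.257, 0.011]
ft_force: [1.7, -0.0, 1.6]
gripper_width: 0.426
grip_force: 0.0
```

```bash
python3 - <<'E'
from h import *
s=read_state();print(s['position'],s['ft_force'],s['gripper_width'])
for c in('top','scene'):
    p,d=capture(c);W=cloud(c,d);t=trace(c,'bar_mid')
    if t:
        X=W[t[0]['mask']];X=X[~np.isnan(X[:,0])&(X[:,2]<.04)]
        print(c,t[0]['confidence'],rect(X[:,:2]),np.percentile(X[:,2],[5,50,95]))
    hs=cv2.cvtColor(p,cv2.COLOR_BGR2HSV)
    st=(hs[...,0]>8)&(hs[...,0]<30)&(W[...,2]<.035)&(W[...,2]>.012)&(W[...,0]>.44)&(W[...,0]<.505)&(W[...,1]<-.05)&(W[...,1]>-.33)
    n,lab,sa,ce=cv2.connectedComponentsWithStats(st.astype(np.uint8))
    for i in range(1,n):
        if sa[i,4]>15: q=W[lab==i];print('stick',sa[i,4],q.mean(0).round(4),rect(q[:,:2]))
E
```

```text
[ 0.67495595 -0.22298855  0.14586281] [ 1.67816773 -0.00230776  1.60926922] 0.4256972142616296
top 0.59 (array([ 669.6, -218.1]), array([ 19.2, 392.9]), np.float32(92.38)) [0.00495985 0.01488233 0.0184422 ]
stick 81 [ 0.4765 -0.079   0.0241] (array([474.7, -78.3]), array([58. ,  7.3]), np.float32(1.03))
stick 83 [ 0.4736 -0.1329  0.0245] (array([ 475.6, -133.5]), array([57.9,  7.5]), np.float32(1.47))
stick 80 [ 0.4758 -0.1864  0.0244] (array([ 476.6, -186.5]), array([53.1,  8.1]), np.float32(0.27))
scene 0.93 (array([ 665.8, -215.2]), array([ 31.1, 397.9]), np.float32(92.44)) [-0.00084885  0.01345619  0.01710535]
stick 60 [ 0.4768 -0.0794  0.0238] (array([474.6, -79. ]), array([60. ,  8.5]), np.float32(2.08))
stick 56 [ 0.4766 -0.1332  0.0235] (array([ 476., -133.]), array([54.6,  8.2]), np.float32(2.62))
stick 52 [ 0.4814 -0.2947  0.0236] (array([ 480.4, -294.6]), array([47.9,  7.8]), np.float32(2.02))
```

Request:
step_arm(
  moves=[0,0,-0.125,-1.5,1.1,0,0.1,0,0,-0.125,-1.5,1.1,0,0.1,0,0,-0.125,-1.5,1.1,0,0.1,0,0,-0.125,-1.5,1.1,0,0.1,0,0,-0.125,-1.5,1.1,0,0.1,0,0,-0.125,-1.5,1.1,0,0.1,0,0,-0.125,-1.5,1.1,0,0.1,0,0,-0.125,-1.5,1.1,0,0.1,0,0,-0.125,-1.5,1.1,-1,0.1,0,0,-0.125,-1.5,1.1,-1,0.1,0,0,-0.125,-1.5,1.1,-1,0.1,0,0,-0.125,-1.5,1.1,0,0.1],
)

```text
t: 9.0
position: [0.486, -0.0893, 0.1011]
ee_rot: [-3.135, -0.167, 0.01]
ft_force: [-0.1, -0.3, 0.3]
gripper_width: 0.45
grip_force: 0.0
```

Request:
step_arm(
  moves=[0,0,-0.075,0,1,0,0.1,0,0,0,0,0,0,0.1,0,0,0,0,0,0,0.1],
)

```text
t: 9.25
position: [0.4891, -0.0799, 0.1037]
ee_rot: [-3.141, -0.065, 0.002]
ft_force: [-0.2, 0.1, -0.2]
gripper_width: 0.453
grip_force: 0.0
```

Request:
step_arm(
  moves=[0,0,0,-0.4,0.1,-2,0.1,0,0,0,0,0,-2,0.1,0,0,0,0,0,-2,0.1,0,0,0,0,0,-1.5,0.1,0,0,0,0,0,-0.5,0.1,0,0,0,0,0,0,0.1,0,0,0,0,0,0,1,0,0,0,0,0,0,1,0,0,0,0,0,0,1,0,0,0,0,0,0,1,0,0,0,0,0,0,1,0,0,0,0,0,0,1],
)

```text
t: 10.25
position: [0.486, -0.0792, 0.025]
ee_rot: [3.141, 0.06, 0.001]
ft_force: [0.7, 0.5, 0.3]
gripper_width: 0.084
grip_force: 21.1
```

Request:
step_arm(
  moves=[0,0,0,0,0,0,1,0,0,0,0,0,0,1,0,0,0,0,0,0,1],
)

```text
t: 10.5
position: [0.4859, -0.0792, 0.0248]
ee_rot: [3.141, 0.059, 0.001]
ft_force: [0.1, 0.4, 1.0]
gripper_width: 0.079
grip_force: 30.0
```

Request:
step_arm(
  moves=[0,0,0,0,0,0.5,1,0,0,0,0,0,1.5,1,0,0,0,0,0,3,1,0,0,0,0,0,3.5,1,0,0,0,0,0,2,1,0,0,0,0,0,0,1],
)

```text
t: 11.0
position: [0.4888, -0.0794, 0.1347]
ee_rot: [3.139, 0.06, 0.013]
ft_force: [1.3, 0.1, -0.8]
gripper_width: 0.08
grip_force: 30.0
```

```bash
cat > chk.py <<'E'
from h import *
import sys
s=read_state();print(s['t'],s['position'].round(4),s['ft_force'].round(2),s['gripper_width'])
for c in('top','scene'):
    p,d=capture(c);W=cloud(c,d);hs=cv2.cvtColor(p,cv2.COLOR_BGR2HSV)
    am=(hs[...,0]<18)&(hs[...,1]>150)&(hs[...,2]>60)&(W[...,0]>.3)&(W[...,0]<.72)&(W[...,1]<.5)&(W[...,1]>-.4)&(W[...,2]>.004)
    n,lab,st,ce=cv2.connectedComponentsWithStats(am.astype(np.uint8))
    for i in range(1,n):
        if st[i,4]>40:
            q=W[lab==i];q=q[~np.isnan(q[:,0])]
            if len(q):print(c,ce[i].round(),st[i,4],np.median(q,0).round(4),'z',np.percentile(q[:,2],[10,90]).round(4))
    b=pinpoint(c,'bowl');print('bowl',[(b_['at'],b_['confidence']) for b_ in b[:1]])
    if len(sys.argv)>1: cv2.imwrite(f'pics/{sys.argv[1]}_{c}.png',p)
E
python3 chk.py
```

```text
11.0 [ 0.4888 -0.0794  0.1347] [ 1.31  0.1  -0.84] 0.08025705670526781
top [225. 177.] 1182 [0.6437 0.1588 0.0333] z [0.0179 0.0526]
top [320. 196.] 52 [ 0.5833 -0.0778  0.1367] z [0.1337 0.1397]
top [365. 209.] 233 [ 0.5699 -0.1837  0.0295] z [0.0268 0.0323]
top [391. 210.] 133 [ 0.569  -0.246   0.0296] z [0.0269 0.0322]
top [410. 208.] 239 [ 0.5745 -0.2905  0.0295] z [0.0264 0.0321]
bowl [([0.6436, 0.1066, -0.0046], 0.84)]
scene [333. 229.] 293 [ 0.5718 -0.0762  0.1307] z [0.1243 0.1327]
scene [431. 257.] 1318 [0.6106 0.1541 0.0328] z [0.0161 0.053 ]
scene [310. 258.] 182 [ 0.5653 -0.129   0.0279] z [0.021  0.0307]
scene [288. 264.] 238 [ 0.5737 -0.1825  0.0286] z [0.0256 0.0308]
scene [262. 269.] 143 [ 0.5731 -0.2438  0.0281] z [0.0241 0.0307]
scene [425. 268.] 55 [0.6289 0.1395 0.0078] z [0.0047 0.0101]
scene [243. 274.] 245 [ 0.5786 -0.29    0.0284] z [0.0254 0.0308]
scene [405. 287.] 100 [0.7048 0.0603 0.0496] z [0.0371 0.0586]
bowl [([0.6394, 0.1088, 0.0017], 0.87)]
```

Request:
step_arm(
  moves=[0,0,0.07,-0.3,2,0.3,1,0,0,0.073,-0.3,3.5,0,1,0,0,0.073,-0.3,3.7,0,1,0,0,0.073,-0.3,3.7,0,1,0,0,0.073,-0.3,3.7,0,1,0,0,0.073,-0.3,3.7,0,1,0,0,0.073,-0.3,3.7,0,1,0,0,0.073,-0.3,3.7,0,1,0,0,0.073,-0.3,3.7,0,1,0,0,0.073,-0.3,3.7,0,1,0,0,0.073,-0.3,3.7,0,1,0,0,0.073,-0.3,2.5,0,1],
)

```text
t: 12.2
position: [0.4474, 0.3373, 0.1311]
ee_rot: [-2.815, -1.39, 0.004]
ft_force: [-0.4, 0.2, 0.7]
gripper_width: 0.077
grip_force: 30.0
```

Request:
step_arm(
  moves=[0,0,0,0,0.7,0,1,0,0,0,0,0,0,1,0,0,0,0,0,0,1,0,0,0,0,0,0,1],
)

```text
t: 12.53
position: [0.45, 0.3386, 0.1315]
ee_rot: [2.822, 1.377, -0.003]
ft_force: [-0.5, -0.6, 0.5]
gripper_width: 0.077
grip_force: 30.0
```

```bash
python3 chk.py a; python3 - <<'E'
from h import *
# tray pose from white colour
for c in('top','scene'):
    p,d=capture(c);W=cloud(c,d);hs=cv2.cvtColor(p,cv2.COLOR_BGR2HSV)
    m=(hs[...,2]>190)&(hs[...,1]<40)&(W[...,0]>.3)&(W[...,0]<.72)&(W[...,1]>.15)&(W[...,1]<.52)&(abs(W[...,2]-.003)<.006)
    m=cv2.morphologyEx(m.astype(np.uint8),2,np.ones((3,3)))>0
    q=W[m][:,:2];print(c,rect(q),len(q))
E
```

```text
12.5333 [0.45   0.3386 0.1315] [-0.5  -0.65  0.47] 0.07694263685340098
top [225. 178.] 1187 [0.6401 0.1591 0.0333] z [0.0176 0.0521]
top [365. 210.] 231 [ 0.5683 -0.1837  0.0293] z [0.0268 0.0321]
top [391. 210.] 132 [ 0.5691 -0.246   0.0293] z [0.0271 0.0321]
top [410. 208.] 238 [ 0.5744 -0.2912  0.0293] z [0.0268 0.0321]
top [343. 213.] 143 [ 0.5597 -0.1309  0.0295] z [0.0275 0.0321]
top [100. 228.] 156 [0.5074 0.4021 0.1323] z [0.1298 0.1352]
bowl [([0.6379, 0.1076, -0.0071], 0.66)]
scene [523. 178.] 241 [0.5056 0.3982 0.1319] z [0.1257 0.134 ]
scene [433. 257.] 1438 [0.6174 0.1579 0.0349] z [0.0169 0.0545]
scene [310. 258.] 184 [ 0.5658 -0.129   0.0284] z [0.0205 0.0309]
scene [288. 264.] 237 [ 0.5739 -0.1825  0.0284] z [0.0256 0.0308]
scene [262. 269.] 142 [ 0.5732 -0.2438  0.0282] z [0.0246 0.0307]
scene [425. 268.] 54 [0.6286 0.1381 0.0077] z [0.0051 0.0107]
scene [243. 274.] 246 [ 0.579  -0.29    0.0284] z [0.0258 0.031 ]
scene [407. 289.] 82 [0.7061 0.0634 0.049 ] z [0.0383 0.0573]
bowl [([0.6408, 0.1061, 0.0023], 0.78)]
top (array([521.5, 330. ]), array([189.1, 240.5]), np.float32(142.17)) 5485
scene (array([518.7, 332.6]), array([192.2, 238.8]), np.float32(142.13)) 5061
```

View pics/a_scene.png

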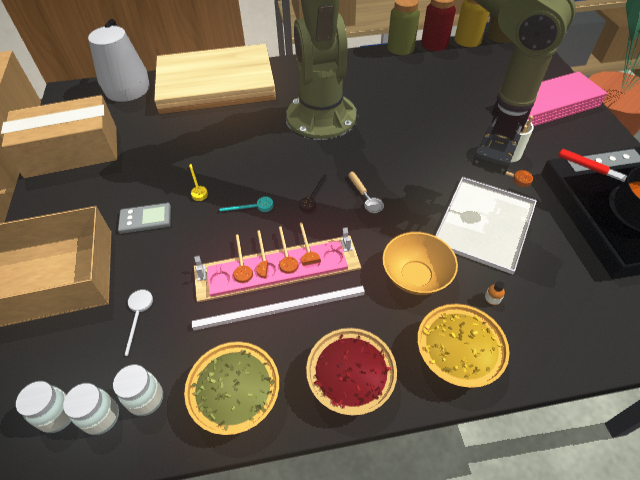

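The first lollipop is held level over the tray: the head is at pixel (523,178) in the scene view, over the tray's far corner once it is lowered. I'm lowering it.

Request:
step_arm(
  moves=[0,0,0,-0.3,0.5,-2,1,0,0,0,0,0,-3,1,0,0,0,0,0,-3,1,0,0,0,0,0,-2,1,0,0,0,0,0,-1,1,0,0,0,0,0,-0.4,1,0,0,0,0,0,0,1,0,0,0,0,0,0,1],
)

```text
t: 13.5
position: [0.4475, 0.3466, 0.0198]
ee_rot: [-2.821, -1.381, -0.003]
ft_force: [0.2, 0.1, -0.9]
gripper_width: 0.08
grip_force: 30.0
```

Request:
step_arm(
  moves=[0,0,0,0,0,-0.3,1,0,0,0,0,0,0,1,0,0,0,0,0,0,0.5,0,0,0,0,0,0,0.5,0,0,0,0,0,0,0.5,0,0,0,0,0,0,0.5],
)

```text
t: 14.0
position: [0.4467, 0.3459, 0.0158]
ee_rot: [2.821, 1.382, 0.0]
ft_force: [0.7, 0.0, -0.6]
gripper_width: 0.237
grip_force: 0.0
```

Request:
step_arm(
  moves=[0,0,0,0,0,1,0.5,0,0,0,0,0,2,0.5,0,0,0,0,0,4,0.5,0,0,0,0,0,3,0.5,0,0,0,0,0,0,0.3],
)

```text
t: 14.42
position: [0.4498, 0.3493, 0.1229]
ee_rot: [-2.82, -1.382, -0.018]
ft_force: [1.5, 1.8, 1.0]
gripper_width: 0.272
grip_force: 0.0
```

```bash
python3 chk.py
```

```text
14.4167 [0.4498 0.3493 0.1229] [1.52 1.75 0.96] 0.2722658325444283
top [225. 177.] 1211 [0.6425 0.1586 0.0338] z [0.0175 0.0521]
top [365. 209.] 231 [ 0.5699 -0.1837  0.0295] z [0.027  0.0323]
top [391. 210.] 130 [ 0.5691 -0.2459  0.0295] z [0.026  0.0316]
top [410. 208.] 239 [ 0.5743 -0.2912  0.0293] z [0.0263 0.0322]
top [343. 213.] 142 [ 0.5598 -0.1308  0.0291] z [0.0268 0.032 ]
top [124. 232.] 67 [0.5051 0.3993 0.0182] z [0.0156 0.0208]
bowl [([0.6415, 0.1094, -0.0012], 0.69)]
scene [511. 208.] 184 [0.5011 0.4077 0.0176] z [0.0136 0.0201]
scene [433. 257.] 1427 [0.6165 0.158  0.0352] z [0.0167 0.0546]
scene [310. 258.] 183 [ 0.5661 -0.129   0.0282] z [0.0212 0.031 ]
scene [288. 264.] 238 [ 0.5736 -0.1825  0.0284] z [0.0256 0.0307]
scene [262. 269.] 142 [ 0.5736 -0.2437  0.0282] z [0.0232 0.0307]
scene [425. 267.] 50 [0.6259 0.1385 0.0077] z [0.005  0.0098]
scene [243. 274.] 246 [ 0.579  -0.2901  0.0283] z [0.0258 0.0303]
scene [407. 289.] 81 [0.7061 0.0619 0.0479] z [0.0378 0.0585]
bowl [([0.6381, 0.1087, 0.0003], 0.82)]
```

Request:
step_arm(
  moves=[0,0,-0.07,0.3,-2,0,0.1,0,0,-0.072,0.3,-3.5,0,0.1,0,0,-0.072,0.3,-4.1,0,0.1,0,0,-0.072,0.3,-4.1,0,0.1,0,0,-0.072,0.3,-4.1,0,0.1,0,0,-0.072,0.3,-4.1,0,0.1,0,0,-0.072,0.3,-4.1,0,0.1,0,0,-0.072,0.3,-4.1,0,0.1,0,0,-0.072,0.3,-4.1,0,0.1,0,0,-0.072,0.3,-4.1,0,0.1,0,0,-0.072,0.3,-4.1,0,0.1,0,0,-0.072,0.3,-4.1,0,0.1],
)

```text
t: 15.62
position: [0.4812, -0.1209, 0.1143]
ee_rot: [-3.14, -0.071, 0.004]
ft_force: [1.2, -0.0, -0.6]
gripper_width: 0.45
grip_force: 0.0
```

Request:
step_arm(
  moves=[0,0,0,0.2,-4,0,0.1,0,0,0,0.2,-2.5,0,0.1,0,0,0,0,0,0,0.1,0,0,0,0,0,0,0.1],
)

```text
t: 15.95
position: [0.4853, -0.1854, 0.1139]
ee_rot: [-3.139, -0.071, 0.005]
ft_force: [0.2, 0.4, -0.1]
gripper_width: 0.452
grip_force: 0.0
```

Request:
step_arm(
  moves=[0,0,0,0.4,-0.1,-2.5,0.1,0,0,0,0,0,-2.5,0.1,0,0,0,0,0,-2,0.1,0,0,0,0,0,-1.5,0.1,0,0,0,0,0,-0.5,0.1,0,0,0,0,0,0,1,0,0,0,0,0,0,1,0,0,0,0,0,0,1,0,0,0,0,0,0,1,0,0,0,0,0,0,1,0,0,0,0,0,0,1,0,0,0,0,0,0,1],
)

```text
t: 16.95
position: [0.4912, -0.1854, 0.0262]
ee_rot: [3.14, 0.076, 0.002]
ft_force: [1.1, -0.1, 0.6]
gripper_width: 0.075
grip_force: 29.9
```

Request:
step_arm(
  moves=[0,0,0,0,0,0,1,0,0,0,0,0,0.5,1,0,0,0,0,0,1.5,1,0,0,0,0,0,3,1,0,0,0,0,0,3.5,1,0,0,0,0,0,2,1,0,0,0,0,0,0,1],
)

```text
t: 17.53
position: [0.4937, -0.186, 0.136]
ee_rot: [3.137, 0.077, 0.012]
ft_force: [1.1, 0.3, 0.3]
gripper_width: 0.081
grip_force: 30.0
```

Request:
step_arm(
  moves=[0,0,0.071,0,2,0,1,0,0,0.072,0,3.5,0,1,0,0,0.072,0,4.1,0,1,0,0,0.072,0,4.1,0,1,0,0,0.072,0,4.1,0,1,0,0,0.072,0,4.1,0,1,0,0,0.072,0,4.1,0,1,0,0,0.072,0,4.1,0,1,0,0,0.072,0,4.1,0,1,0,0,0.072,0,4.1,0,1,0,0,0.072,0.3,4.1,0,1,0,0,0.072,0.4,4,0,1],
)

```text
t: 18.53
position: [0.4965, 0.2806, 0.13]
ee_rot: [2.818, 1.389, -0.002]
ft_force: [0.3, -1.0, 0.2]
gripper_width: 0.08
grip_force: 30.0
```

Request:
step_arm(
  moves=[0,0,0,0,2.4,0,1,0,0,0,0,0,0,1,0,0,0,0,0,0,1,0,0,0,0,0,0,1],
)

```text
t: 18.87
position: [0.4973, 0.3015, 0.1296]
ee_rot: [2.82, 1.382, -0.004]
ft_force: [0.1, -0.4, -0.2]
gripper_width: 0.078
grip_force: 30.0
```

```bash
python3 chk.py
```

```text
18.8667 [0.4973 0.3015 0.1296] [ 0.07 -0.44 -0.19] 0.07790831260824545
top [226. 180.] 1309 [0.6325 0.1568 0.0341] z [0.018  0.0546]
top [120. 204.] 76 [0.5592 0.3628 0.1282] z [0.1252 0.1304]
top [391. 210.] 130 [ 0.569  -0.2458  0.0292] z [0.0271 0.0321]
top [410. 208.] 240 [ 0.5743 -0.2909  0.0293] z [0.0267 0.0319]
top [343. 213.] 141 [ 0.56   -0.1309  0.0293] z [0.0269 0.0326]
bowl [([0.6401, 0.108, -0.0051], 0.89)]
scene [514. 201.] 411 [0.5391 0.3721 0.1239] z [0.0161 0.129 ]
scene [431. 256.] 1656 [0.6101 0.1539 0.0335] z [0.0156 0.0553]
scene [310. 258.] 184 [ 0.5662 -0.1292  0.0277] z [0.0209 0.0301]
scene [262. 269.] 141 [ 0.5734 -0.2437  0.0288] z [0.0234 0.0309]
scene [243. 274.] 246 [ 0.5789 -0.2899  0.0284] z [0.0255 0.0309]
scene [407. 289.] 82 [0.7055 0.0624 0.0473] z [0.0383 0.0577]
bowl [([0.64, 0.1071, -0.0001], 0.62)]
```

Request:
step_arm(
  moves=[0,0,0,0,0,-2,1,0,0,0,0,0,-3,1,0,0,0,0,0,-3,1,0,0,0,0,0,-2,1,0,0,0,0,0,-0.8,1,0,0,0,0,0,-0.4,1,0,0,0,0,0,0,1,0,0,0,0,0,0,1],
)

```text
t: 19.73
position: [0.4988, 0.3033, 0.02]
ee_rot: [2.821, 1.382, 0.004]
ft_force: [0.5, -0.4, 0.9]
gripper_width: 0.079
grip_force: 30.0
```

Request:
step_arm(
  moves=[0,0,0,0,0,-0.3,1,0,0,0,0,0,0,1,0,0,0,0,0,0,0.5,0,0,0,0,0,0,0.5,0,0,0,0,0,0,0.5,0,0,0,0,0,0,0.5],
)

```text
t: 20.23
position: [0.4976, 0.3028, 0.0156]
ee_rot: [2.82, 1.383, -0.0]
ft_force: [0.3, -0.2, 0.5]
gripper_width: 0.232
grip_force: 0.0
```

Request:
step_arm(
  moves=[0,0,0,0,0,1,0.5,0,0,0,0,0,2,0.5,0,0,0,0,0,4,0.5,0,0,0,0,0,3,0.5,0,0,0,0,0,0,0.3],
)

```text
t: 20.65
position: [0.5011, 0.3059, 0.1231]
ee_rot: [-2.82, -1.384, -0.018]
ft_force: [0.5, 1.2, 0.2]
gripper_width: 0.273
grip_force: 0.0
```

Request:
step_arm(
  moves=[0,0,-0.07,0,-2,0,0.1,0,0,-0.072,0,-3.5,0,0.1,0,0,-0.072,0,-4.1,0,0.1,0,0,-0.072,0,-4.1,0,0.1,0,0,-0.072,0,-4.1,0,0.1,0,0,-0.072,0,-4.1,0,0.1,0,0,-0.072,0,-4.1,0,0.1,0,0,-0.072,0,-4.1,0,0.1,0,0,-0.072,0,-4.1,0,0.1,0,0,-0.072,0,-4.1,0,0.1,0,0,-0.072,0,-4.1,0,0.1,0,0,-0.072,0,-4.1,0,0.1],
)

```text
t: 21.65
position: [0.4975, -0.1639, 0.1164]
ee_rot: [3.14, 0.073, 0.002]
ft_force: [1.2, -0.4, 0.5]
gripper_width: 0.448
grip_force: 0.0
```

Request:
step_arm(
  moves=[0,0,0,0,-4.1,0,0.1,0,0,0,0,-4.1,0,0.1,0,0,0,0,-4.1,0,0.1,0,0,0,0,-1,0,0.1,0,0,0,0,0,0,0.1,0,0,0,0,0,0,0.1],
)

```text
t: 22.15
position: [0.4976, -0.2949, 0.1156]
ee_rot: [-3.14, -0.076, -0.0]
ft_force: [0.8, 0.2, -1.0]
gripper_width: 0.447
grip_force: 0.0
```

```bash
python3 chk.py b
```

```text
22.15 [ 0.4976 -0.2949  0.1156] [ 0.82  0.2  -0.99] 0.4469010916014005
top [225. 177.] 1193 [0.6423 0.1584 0.0331] z [0.0175 0.0521]
top [391. 210.] 136 [ 0.5694 -0.2462  0.0292] z [0.0267 0.0313]
top [409. 208.] 232 [ 0.5745 -0.2893  0.0296] z [0.0271 0.0324]
top [140. 215.] 193 [0.5473 0.3635 0.0182] z [0.0155 0.0207]
top [343. 213.] 148 [ 0.56   -0.1308  0.0295] z [0.0271 0.0322]
top [122. 236.] 201 [0.4954 0.4058 0.0177] z [0.0149 0.0202]
bowl [([0.6379, 0.1079, -0.0016], 0.77)]
scene [511. 208.] 169 [0.4998 0.4078 0.0177] z [0.0152 0.0199]
scene [504. 225.] 175 [0.5515 0.3659 0.0179] z [0.0155 0.02  ]
scene [433. 258.] 1010 [0.6165 0.1564 0.031 ] z [0.0166 0.0515]
scene [310. 258.] 183 [ 0.5661 -0.1287  0.0282] z [0.0208 0.0315]
scene [262. 269.] 146 [ 0.5725 -0.2439  0.0282] z [0.0238 0.0305]
scene [426. 268.] 46 [0.6295 0.1386 0.0083] z [0.0047 0.011 ]
scene [243. 274.] 246 [ 0.5795 -0.2898  0.0285] z [0.0255 0.0305]
scene [408. 289.] 77 [0.7056 0.0641 0.0481] z [0.0377 0.057 ]
bowl [([0.6398, 0.1078, 0.0001], 0.74)]
```

View pics/b_top.png

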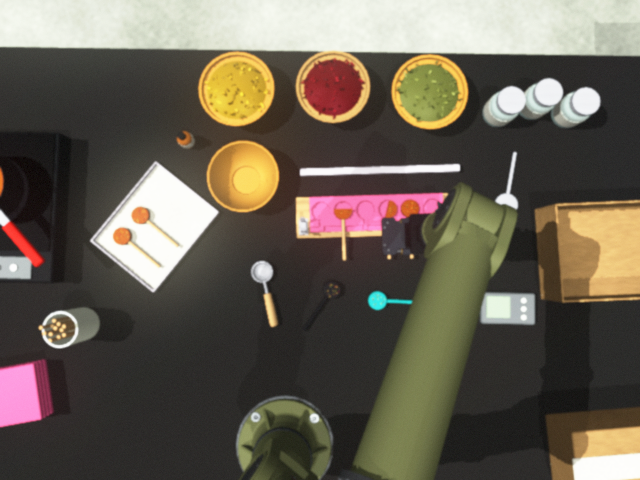

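The top view shows two whole lollipops lying apart in the tray, at (122,236) and (140,215). The gripper is over the stick of the third, whose head is at (410,208).

Request:
step_arm(
  moves=[0,0,0,-0.2,0.1,-2.5,0.1,0,0,0,0,0,-2.5,0.1,0,0,0,0,0,-2,0.1,0,0,0,0,0,-1.7,0.1,0,0,0,0,0,-0.5,0.1,0,0,0,0,0,0,1,0,0,0,0,0,0,1,0,0,0,0,0,0,1,0,0,0,0,0,0,1,0,0,0,0,0,0,1,0,0,0,0,0,0,1,0,0,0,0,0,0,1],
)

```text
t: 23.35
position: [0.4961, -0.2944, 0.0243]
ee_rot: [3.14, 0.078, 0.002]
ft_force: [0.1, -0.0, 0.7]
gripper_width: 0.081
grip_force: 30.0
```

Request:
step_arm(
  moves=[0,0,0,0,0,0,1,0,0,0,0,0,0.5,1,0,0,0,0,0,1.5,1,0,0,0,0,0,3,1,0,0,0,0,0,3.5,1,0,0,0,0,0,2,1,0,0,0,0,0,0,1],
)

```text
t: 23.93
position: [0.4986, -0.2956, 0.1343]
ee_rot: [3.136, 0.078, 0.012]
ft_force: [0.4, -0.2, 0.4]
gripper_width: 0.081
grip_force: 30.0
```

Request:
step_arm(
  moves=[0,0,0.071,0.3,2,0,1,0,0,0.072,0.3,3.5,0,1,0,0,0.072,0.4,4.1,0,1,0,0,0.072,0.4,4.1,0,1,0,0,0.072,0.4,4.1,0,1,0,0,0.072,0.4,4.1,0,1,0,0,0.072,0.4,4.1,0,1,0,0,0.072,0.4,4.1,0,1,0,0,0.072,0.4,4.1,0,1,0,0,0.072,0.4,4.1,0,1,0,0,0.072,0.4,4.1,0,1,0,0,0.072,0.4,4.1,0,1],
)

```text
t: 24.93
position: [0.5408, 0.1724, 0.128]
ee_rot: [2.817, 1.389, -0.002]
ft_force: [1.0, -0.4, -0.0]
gripper_width: 0.078
grip_force: 30.0
```

Request:
step_arm(
  moves=[0,0,0,0.4,4.1,0,1,0,0,0,0.3,4.1,0,1,0,0,0,0,1.1,0,1,0,0,0,0,0,0,1,0,0,0,0,0,0,1],
)

```text
t: 25.35
position: [0.5477, 0.2642, 0.1276]
ee_rot: [2.818, 1.388, -0.003]
ft_force: [0.7, -0.4, 0.6]
gripper_width: 0.077
grip_force: 30.0
```

```bash
python3 chk.py
```

```text
25.35 [0.5477 0.2642 0.1276] [ 0.74 -0.37  0.64] 0.07717142826553347
top [233. 184.] 1740 [0.6179 0.1501 0.0326] z [0.015  0.0565]
top [391. 210.] 131 [ 0.5693 -0.246   0.0292] z [0.0266 0.0322]
top [342. 213.] 143 [ 0.56   -0.1287  0.0293] z [0.0268 0.0321]
bowl [([0.6391, 0.1042, -0.0034], 0.95)]
scene [508. 217.] 515 [0.5814 0.3424 0.1153] z [0.0158 0.1288]
scene [422. 256.] 2107 [0.6038 0.1405 0.0302] z [0.0132 0.0554]
scene [310. 258.] 185 [ 0.5655 -0.1288  0.028 ] z [0.0206 0.0305]
scene [262. 269.] 142 [ 0.5734 -0.2437  0.0284] z [0.0235 0.0308]
scene [407. 289.] 78 [0.7056 0.0612 0.0474] z [0.0376 0.0582]
bowl [([0.6387, 0.1056, 0.0018], 0.97)]
```

Request:
step_arm(
  moves=[0,0,0,0,0,-2,1,0,0,0,0,0,-3,1,0,0,0,0,0,-3,1,0,0,0,0,0,-2,1,0,0,0,0,0,-0.8,1,0,0,0,0,0,-0.2,1,0,0,0,0,0,0,1,0,0,0,0,0,0,1],
)

```text
t: 26.22
position: [0.55, 0.2642, 0.0202]
ee_rot: [2.82, 1.383, 0.004]
ft_force: [0.8, -0.3, -0.4]
gripper_width: 0.076
grip_force: 30.0
```

Request:
step_arm(
  moves=[0,0,0,0,0,-0.4,1,0,0,0,0,0,0,1,0,0,0,0,0,0,0.5,0,0,0,0,0,0,0.5,0,0,0,0,0,0,0.5,0,0,0,0,0,0,0.5],
)

```text
t: 26.72
position: [0.5486, 0.2639, 0.0146]
ee_rot: [2.82, 1.385, -0.0]
ft_force: [0.2, 0.4, -0.8]
gripper_width: 0.234
grip_force: 0.0
```

Request:
step_arm(
  moves=[0,0,0,0,0,1,0.5,0,0,0,0,0,2,0.5,0,0,0,0,0,4,0.5,0,0,0,0,0,3,0.5,0,0,0,0,0,0,0.3],
)

```text
t: 27.13
position: [0.5524, 0.2666, 0.1224]
ee_rot: [2.819, 1.385, 0.019]
ft_force: [1.4, 1.0, 0.2]
gripper_width: 0.276
grip_force: 0.0
```

Request:
step_arm(
  moves=[0,0,-0.07,-0.5,-2,0,0.1,0,0,-0.072,-0.5,-3.5,0,0.1,0,0,-0.072,-0.5,-3.5,0,0.1,0,0,-0.072,-0.5,-3.5,0,0.1,0,0,-0.072,-0.5,-3.5,0,0.1,0,0,-0.072,-0.5,-3.5,0,0.1,0,0,-0.072,-0.5,-3.5,0,0.1,0,0,-0.072,-0.5,-3.5,0,0.1,0,0,-0.072,-0.5,-3.5,0,0.1,0,0,-0.072,-0.5,-3.5,0,0.1,0,0,-0.072,-0.5,-3.5,0,0.1,0,0,-0.072,-0.5,-2.5,0,0.1],
)

```text
t: 28.13
position: [0.4881, -0.1346, 0.1153]
ee_rot: [3.139, 0.07, 0.001]
ft_force: [0.4, 0.1, -0.2]
gripper_width: 0.453
grip_force: 0.0
```

Request:
step_arm(
  moves=[0,0,0,0,0,0,0.1,0,0,0,0,0,0,0.1,0,0,0,0,0,0,0.1],
)

```text
t: 28.38
position: [0.489, -0.1301, 0.115]
ee_rot: [-3.14, -0.082, -0.001]
ft_force: [0.5, 0.0, -0.9]
gripper_width: 0.447
grip_force: 0.0
```

```bash
python3 chk.py
```

```text
28.3833 [ 0.489  -0.1301  0.115 ] [ 0.45  0.   -0.87] 0.44741517102134276
top [225. 177.] 1209 [0.6429 0.1583 0.0335] z [0.0171 0.0525]
top [157. 194.] 200 [0.5985 0.3235 0.0183] z [0.0157 0.021 ]
top [393. 207.] 55 [ 0.5742 -0.2512  0.029 ] z [0.0266 0.0326]
top [140. 215.] 195 [0.5474 0.3636 0.0181] z [0.015  0.0211]
top [122. 236.] 203 [0.4953 0.4059 0.0181] z [0.0152 0.0213]
bowl [([0.6406, 0.1082, -0.0004], 0.73)]
scene [511. 208.] 184 [0.5011 0.4078 0.0176] z [0.0134 0.0199]
scene [504. 226.] 193 [0.5522 0.3649 0.0175] z [0.0145 0.0199]
scene [434. 257.] 1382 [0.6174 0.1583 0.0348] z [0.0167 0.0544]
scene [498. 244.] 213 [0.603  0.3255 0.0175] z [0.0147 0.0199]
scene [310. 258.] 186 [ 0.5654 -0.1294  0.0278] z [0.0211 0.0303]
scene [262. 269.] 140 [ 0.5738 -0.2436  0.0284] z [0.0251 0.0306]
scene [425. 268.] 52 [0.6292 0.1385 0.0071] z [0.0051 0.01  ]
scene [406. 289.] 74 [0.7051 0.0607 0.0477] z [0.0386 0.0577]
bowl [([0.6369, 0.1093, 0.0002], 0.9)]
```

Request:
step_arm(
  moves=[0,0,0,-0.1,-0.2,-2.5,0.1,0,0,0,0,0,-2.5,0.1,0,0,0,0,0,-2,0.1,0,0,0,0,0,-1.7,0.1,0,0,0,0,0,-0.5,0.1,0,0,0,0,0,0,1,0,0,0,0,0,0,1,0,0,0,0,0,0,1,0,0,0,0,0,0,1,0,0,0,0,0,0,1,0,0,0,0,0,0,1,0,0,0,0,0,0,1],
)

```text
t: 29.58
position: [0.4882, -0.1333, 0.0232]
ee_rot: [3.14, 0.08, 0.002]
ft_force: [-0.2, -0.6, 1.3]
gripper_width: 0.076
grip_force: 30.0
```

Request:
step_arm(
  moves=[0,0,0,0,0,0,1,0,0,0,0,0,0.5,1,0,0,0,0,0,1.5,1,0,0,0,0,0,3,1,0,0,0,0,0,3.5,1,0,0,0,0,0,3,1,0,0,0,0,0,1,1,0,0,0,0,0,0,1],
)

```text
t: 30.25
position: [0.4896, -0.1336, 0.151]
ee_rot: [3.138, 0.08, 0.009]
ft_force: [0.1, 0.0, -0.9]
gripper_width: 0.081
grip_force: 30.0
```

Request:
step_arm(
  moves=[0,0,0,1,1.5,0,1,0,0,0,1.2,3,0,1,0,0,0,1.2,3,0,1,0,0,0,1.2,3,0,1,0,0,0,1.2,3,0,1,0,0,0,1.2,3,0,1,0,0,0,1.2,3,0,1,0,0,0,1.2,3,0,1,0,0,0,0.7,1.4,0,1,0,0,0,0,0,0,1,0,0,0,0,0,0,1,0,0,0,0,0,0,1],
)

```text
t: 31.25
position: [0.5876, 0.1044, 0.1459]
ee_rot: [3.139, 0.078, -0.005]
ft_force: [-1.0, -0.4, 0.2]
gripper_width: 0.081
grip_force: 30.0
```

```bash
python3 chk.py c; python3 -c "
import cv2;p=cv2.imread('pics/c_scene.png');cv2.imwrite('pics/c2.png',cv2.resize(p[120:320,300:560],None,fx=2.5,fy=2.5))"
```

```text
31.25 [0.5876 0.1044 0.1459] [-1.05 -0.42  0.17] 0.08129659357540533
top [239. 154.] 444 [0.6999 0.1115 0.0529] z [0.0282 0.1421]
top [154. 196.] 125 [0.5922 0.3297 0.0186] z [0.0163 0.3382]
top [391. 209.] 129 [ 0.5695 -0.2455  0.0301] z [0.0266 0.0329]
top [251. 205.] 116 [0.5716 0.0891 0.0437] z [0.0283 0.0625]
top [140. 215.] 206 [0.5474 0.3631 0.018 ] z [0.0152 0.0205]
top [122. 236.] 202 [0.4954 0.4055 0.0184] z [0.0159 0.0214]
bowl [([0.6411, 0.107, -0.0028], 0.72)]
scene [511. 208.] 187 [0.5014 0.4066 0.0177] z [0.0144 0.0201]
scene [504. 226.] 198 [0.5528 0.3641 0.0176] z [0.0143 0.0199]
scene [430. 259.] 1549 [0.6377 0.1424 0.0326] z [0.0114 0.1395]
scene [497. 244.] 216 [0.6038 0.3251 0.0178] z [0.0145 0.02  ]
scene [387. 252.] 123 [0.5983 0.0467 0.0537] z [0.0412 0.0592]
scene [262. 269.] 136 [ 0.5736 -0.2442  0.0287] z [0.0262 0.0307]
scene [402. 284.] 126 [0.695  0.0504 0.0492] z [0.0312 0.0595]
bowl [([0.6395, 0.1071, -0.002], 0.78)]
```

View pics/c2.png

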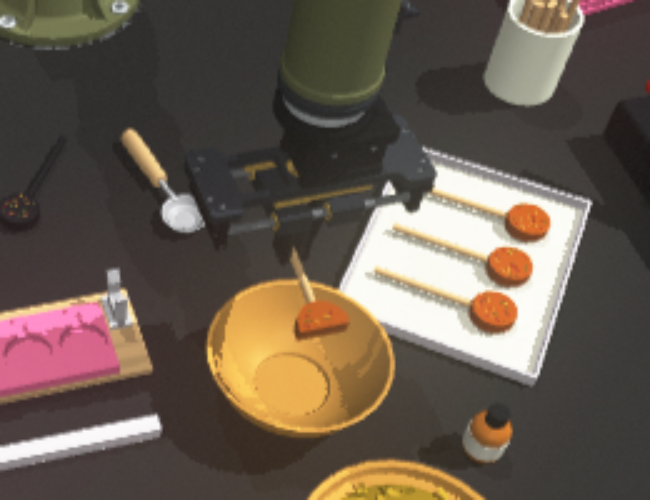

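The snapped lollipop hangs over the bowl, and the three whole ones lie apart in the tray. I'll lower it and let go.

Request:
step_arm(
  moves=[0,0,0,0,0,-2.5,1,0,0,0,0,0,-2.5,1,0,0,0,0,0,-1.5,1,0,0,0,0,0,-1,1,0,0,0,0,0,0,1,0,0,0,0,0,0,1,0,0,0,0,0,0,0.5,0,0,0,0,0,0,0.5,0,0,0,0,0,0,0.5,0,0,0,0,0,0,0.5,0,0,0,0,0,0,0.5],
)

```text
t: 32.37
position: [0.589, 0.106, 0.0732]
ee_rot: [3.141, 0.08, 0.002]
ft_force: [-0.1, -0.5, 0.2]
gripper_width: 0.239
grip_force: 0.0
```

Request:
step_arm(
  moves=[0,0,0,0,0,1,0.5,0,0,0,0,0,3,0.5,0,0,0,0,0,3.5,0.5,0,0,0,0,0,0,0.3],
)

```text
t: 32.7
position: [0.5929, 0.1073, 0.1556]
ee_rot: [-3.139, -0.08, -0.019]
ft_force: [1.8, -0.3, 0.9]
gripper_width: 0.28
grip_force: 0.0
```

Request:
step_arm(
  moves=[0,0,0,-0.7,-2,0,0.1,0,0,0,-1,-4,0,0.1,0,0,0,-1,-4,0,0.1,0,0,0,-1,-4,0,0.1,0,0,0,-1,-4,0,0.1,0,0,0,-1,-4,0,0.1,0,0,0,-1,-4,0,0.1,0,0,0,-1,-4,-1,0.1,0,0,0,-1,-3,-1,0.1,0,0,0,-0.9,-1.5,-1,0.1,0,0,0,0,0,0,0.1,0,0,0,0,0,0,0.1],
)

```text
t: 33.7
position: [0.4923, -0.2391, 0.1179]
ee_rot: [-3.14, -0.076, 0.0]
ft_force: [0.0, -0.1, 0.2]
gripper_width: 0.447
grip_force: 0.0
```

```bash
python3 chk.py d; python3 -c "
import cv2;p=cv2.imread('pics/d_scene.png');cv2.imwrite('pics/d2.png',cv2.resize(p[200:330,180:480],None,fx=2.5,fy=2.5))"
```

```text
33.7 [ 0.4923 -0.2391  0.1179] [ 0.02 -0.12  0.23] 0.4469742211422199
top [224. 175.] 1112 [0.6462 0.1599 0.0332] z [0.0173 0.0525]
top [245. 171.] 224 [0.6588 0.1073 0.0224] z [0.0081 0.0284]
top [157. 194.] 200 [0.599  0.3237 0.0183] z [0.0155 0.0207]
top [251. 203.] 104 [0.5769 0.0894 0.031 ] z [0.0149 0.0472]
top [391. 209.] 126 [ 0.5712 -0.2463  0.0296] z [0.0267 0.0323]
top [140. 215.] 198 [0.5474 0.3634 0.018 ] z [0.0154 0.0206]
top [122. 236.] 204 [0.4954 0.4056 0.0181] z [0.0155 0.0206]
bowl [([0.6401, 0.1068, -0.0048], 0.79)]
scene [511. 208.] 178 [0.5008 0.4076 0.0175] z [0.0144 0.0199]
scene [504. 226.] 186 [0.5527 0.365  0.0179] z [0.0149 0.0204]
scene [414. 269.] 424 [0.6561 0.1007 0.0216] z [0.0057 0.0423]
scene [436. 259.] 1094 [0.6238 0.1605 0.0325] z [0.0164 0.0526]
scene [498. 244.] 205 [0.6029 0.3262 0.0179] z [0.0152 0.0202]
scene [262. 269.] 146 [ 0.5735 -0.2437  0.0283] z [0.0224 0.0307]
scene [408. 289.] 78 [0.7063 0.0638 0.0474] z [0.037  0.0574]
bowl [([0.6412, 0.1057, 0.0006], 0.83)]
```

View pics/d2.png

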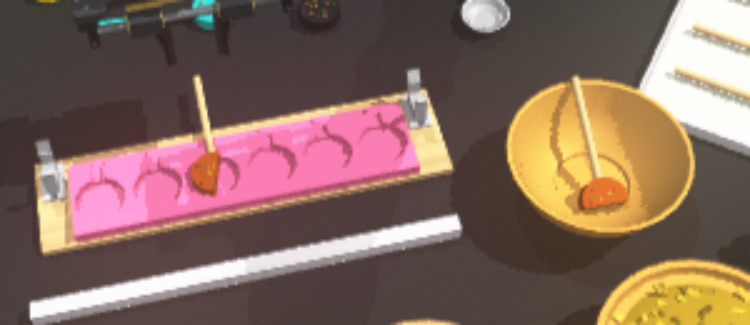

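The first snapped piece lies in the bowl. The second one is at about (205,170) in this crop.

Request:
step_arm(
  moves=[0,0,0,0,-0.1,-2.5,0.1,0,0,0,0,0,-2.5,0.1,0,0,0,0,0,-2.3,0.1,0,0,0,0,0,-1.7,0.1,0,0,0,0,0,-0.4,0.1,0,0,0,0,0,0,1,0,0,0,0,0,0,1,0,0,0,0,0,0,1,0,0,0,0,0,0,1,0,0,0,0,0,0,1,0,0,0,0,0,0,1,0,0,0,0,0,0,1],
)

```text
t: 34.9
position: [0.4933, -0.2397, 0.0244]
ee_rot: [3.14, 0.079, 0.002]
ft_force: [-0.3, -1.2, 1.3]
gripper_width: 0.083
grip_force: 30.0
```

Request:
step_arm(
  moves=[0,0,0,0,0,0,1,0,0,0,0,0,0.5,1,0,0,0,0,0,1.5,1,0,0,0,0,0,3,1,0,0,0,0,0,3.5,1,0,0,0,0,0,3,1,0,0,0,0,0,1,1,0,0,0,0,0,0,1],
)

```text
t: 35.57
position: [0.4947, -0.2402, 0.1523]
ee_rot: [3.137, 0.08, 0.008]
ft_force: [1.2, 0.0, 0.6]
gripper_width: 0.074
grip_force: 30.0
```

Request:
step_arm(
  moves=[0,0,0.07,0.8,2,0,1,0,0,0.07,1.2,3.4,0,1,0,0,0.07,1.2,3.4,0,1,0,0,0.07,1.2,3.4,0,1,0,0,0.07,1.2,3.4,0,1,0,0,0.07,1.2,3.4,0,1,0,0,0.07,1.2,3.4,0,1,0,0,0.07,1.2,3.4,0,1,0,0,0.07,1.2,3.4,0,1,0,0,0.07,0.9,2.4,0,1,0,0,0,0,0,0,1,0,0,0,0,0,0,1],
)

```text
t: 36.57
position: [0.6045, 0.0789, 0.1465]
ee_rot: [-2.919, -1.157, 0.005]
ft_force: [0.0, -0.5, -0.7]
gripper_width: 0.076
grip_force: 30.0
```

```bash
python3 chk.py | grep -E 'bowl|^3|0\.1[0-9]* z'
```

```text
36.5667 [0.6045 0.0789 0.1465] [ 0.02 -0.54 -0.71] 0.07611083930677533
bowl [([0.6401, 0.1042, -0.003], 0.7)]
bowl [([0.6379, 0.1071, -0.0009], 0.96)]
```

Request:
step_arm(
  moves=[0,0,0,0,0,-2.5,1,0,0,0,0,0,-2.5,1,0,0,0,0,0,-1.5,1,0,0,0,0,0,-0.7,1,0,0,0,0,0,0,1,0,0,0,0,0,0,1,0,0,0,0,0,0,0.5,0,0,0,0,0,0,0.5,0,0,0,0,0,0,0.5,0,0,0,0,0,0,0.5,0,0,0,0,0,0,0.5],
)

```text
t: 37.68
position: [0.6062, 0.0767, 0.0773]
ee_rot: [2.922, 1.152, 0.001]
ft_force: [-0.3, 1.3, -0.2]
gripper_width: 0.244
grip_force: 0.0
```

Request:
step_arm(
  moves=[0,0,0,0,0,1,0.5,0,0,0,0,0,3,0.5,0,0,0,0,0,3.5,0.5,0,0,0,0,0,0,0.1],
)

```text
t: 38.02
position: [0.6101, 0.0779, 0.1598]
ee_rot: [2.92, 1.151, 0.018]
ft_force: [1.3, 0.2, 0.1]
gripper_width: 0.279
grip_force: 0.0
```

Request:
step_arm(
  moves=[0,0,0.07,0.4,-2,0,0.1,0,0,0.07,0.5,-2.7,0,0.1,0,0,0.07,0.5,-2.7,0,0.1,0,0,0.07,0.5,-2.7,0,0.1,0,0,0.07,0.5,-2.7,0,0.1,0,0,0.07,0.5,-2.7,0,0.1,0,0,0.07,0.6,-2.7,0,0.1,0,0,0.07,0.6,-2.7,0,0.1,0,0,0.07,0.6,-2.7,0,0.1,0,0,0.07,0.6,-2.7,0,0.1,0,0,0.07,0.6,-2.7,0,0.1,0,0,0.07,0.6,-0.8,0,0.1],
)

```text
t: 39.02
position: [0.6702, -0.2286, 0.1522]
ee_rot: [2.201, 2.238, -0.004]
ft_force: [-0.5, -0.8, -0.6]
gripper_width: 0.45
grip_force: 0.0
```

Request:
step_arm(
  moves=[0,0,0,0,0,0,0.1,0,0,0,0,0,0,0.1,0,0,0,0,0,0,0.1],
)

```text
t: 39.27
position: [0.671, -0.2194, 0.1522]
ee_rot: [-2.198, -2.244, -0.002]
ft_force: [-0.3, 0.4, -0.9]
gripper_width: 0.448
grip_force: 0.0
```

```bash
python3 chk.py e; python3 - <<'E'
from h import *
p,d=capture('scene');cv2.imwrite('pics/e2.png',p[60:420])
for c in('top','scene'):
    p,d=capture(c);W=cloud(c,d);t=trace(c,'bar_mid')
    if t:
        X=W[t[0]['mask']];X=X[~np.isnan(X[:,0])&(X[:,2]<.04)];print(c,t[0]['confidence'],rect(X[:,:2]))
        Y=X[X[:,2]>.011];print([np.median(Y[abs(Y[:,1]-y)<.02],0).round(4) for y in(-.36,-.3,-.12,-.06)],Y[:,1].min(),Y[:,1].max())
E
```

```text
39.2667 [ 0.671  -0.2194  0.1522] [-0.34  0.44 -0.88] 0.44832482075104757
top [228. 173.] 1457 [0.6579 0.1534 0.0323] z [0.0153 0.0511]
top [267. 186.] 47 [0.6224 0.0517 0.0251] z [0.0122 0.0454]
top [157. 194.] 198 [0.5985 0.3239 0.0183] z [0.0158 0.0209]
top [251. 203.] 102 [0.5775 0.089  0.0307] z [0.0128 0.0477]
top [140. 215.] 195 [0.5473 0.3634 0.0181] z [0.0159 0.0209]
top [122. 236.] 201 [0.4953 0.4059 0.0182] z [0.0153 0.0209]
bowl [([0.6396, 0.1047, -0.0033], 0.55)]
scene [511. 208.] 177 [0.501  0.4072 0.0175] z [0.0149 0.0201]
scene [504. 226.] 186 [0.5523 0.3653 0.0175] z [0.0149 0.0199]
scene [404. 242.] 104 [0.5695 0.0955 0.0426] z [0.0238 0.0557]
scene [432. 264.] 1600 [0.6426 0.1519 0.0306] z [0.0116 0.0512]
scene [498. 244.] 208 [0.6028 0.3255 0.0176] z [0.0146 0.0198]
scene [392. 265.] 62 [0.623  0.0537 0.0247] z [0.0106 0.0498]
scene [408. 289.] 76 [0.7071 0.0641 0.048 ] z [0.0377 0.0568]
bowl [([0.6407, 0.1058, -0.0006], 0.64)]
top 0.61 (array([ 669.1, -217.6]), array([ 21.7, 391.6]), np.float32(91.96))
[array([nan, nan, nan]), array([nan, nan, nan]), array([ 0.6644, -0.1202,  0.015 ]), array([ 0.6613, -0.0589,  0.0148])] -0.41328882729457395 -0.021831794970860602
scene 0.63 (array([ 667.7, -218.5]), array([ 28.4, 391.6]), np.float32(92.43))
[array([ 0.6786, -0.3609,  0.0148]), array([ 0.6755, -0.3   ,  0.0145]), array([ 0.6679, -0.1197,  0.0147]), array([ 0.6653, -0.0607,  0.0147])] -0.4137246536813366 -0.022759076693526337
  return _methods._mean(a, axis=axis, dtype=dtype,
  ret = um.true_divide(
```

View pics/e2.png

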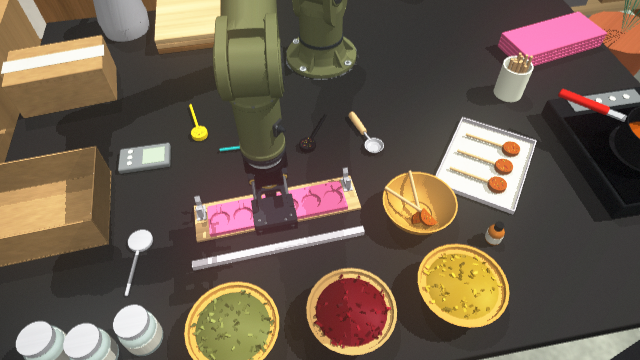

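Both snapped pieces are in the bowl and three whole ones are in the tray, clear of each other. The mould is empty, so I'll fetch the bar.

Request:
step_arm(
  moves=[0,0,0.021,0,0.1,-3,0.1,0,0,0,0,0,-3,0.1,0,0,0,0,0,-3,0.1,0,0,0,0,0,-2.5,0.1,0,0,0,0,0,-1.5,0.1,0,0,0,0,0,-0.7,0.1,0,0,0,0,0,0,0.1,0,0,0,0,0,0,0.1],
)

```text
t: 40.38
position: [0.6717, -0.2205, 0.0158]
ee_rot: [2.175, 2.266, 0.001]
ft_force: [0.8, -0.3, 0.4]
gripper_width: 0.448
grip_force: 0.0
```

Request:
step_arm(
  moves=[0,0,0,0,0,-0.2,0.1,0,0,0,0,0,0,1,0,0,0,0,0,0,1,0,0,0,0,0,0,1,0,0,0,0,0,0,1,0,0,0,0,0,0,1,0,0,0,0,0,0,1,0,0,0,0,0,0,1,0,0,0,0,0,0,1],
)

```text
t: 41.13
position: [0.6707, -0.2205, 0.0132]
ee_rot: [2.175, 2.266, -0.001]
ft_force: [-2.8, 0.5, 4.8]
gripper_width: 0.183
grip_force: 30.0
```

Request:
step_arm(
  moves=[0,0,0,0,0,1,1,0,0,0,0,0,2,1,0,0,0,0,0,3,1,0,0,0,0,0,3,1,0,0,0,0,0,1.7,1,0,0,0,-2,0,0,1,0,0,0.006,-2.5,0.1,0,1,0,0,0,-2.5,0.1,0,1,0,0,0,-2.5,0.1,0,1,0,0,0,-2.5,0.1,0,1,0,0,0,-1.6,0,0,1,0,0,0,0,0,0,1],
)

```text
t: 42.13
position: [0.5313, -0.217, 0.1195]
ee_rot: [-2.17, -2.27, 0.005]
ft_force: [-0.7, 0.1, -2.3]
gripper_width: 0.18
grip_force: 30.0
```

Request:
step_arm(
  moves=[0,0,0,0,0,0,1,0,0,0,0,0,0,1,0,0,0,0,0,0,1],
)

```text
t: 42.38
position: [0.536, -0.216, 0.12]
ee_rot: [2.167, 2.273, 0.002]
ft_force: [0.4, 0.2, -2.3]
gripper_width: 0.18
grip_force: 30.0
```

```bash
cat > bar.py <<'E'
from h import *
s=read_state();print(s['position'],s['ee_rot'],s['ft_force'],s['gripper_width'])
for c in('top','scene'):
    p,d=capture(c);W=cloud(c,d);t=trace(c,'bar_mid')
    hs=cv2.cvtColor(p,cv2.COLOR_BGR2HSV);z0=s['position'][2]
    if t:
        X=W[t[0]['mask']];X=X[~np.isnan(X[:,0])&(abs(X[:,2]-z0)<.03)];print(c,t[0]['confidence'],'y',np.percentile(X[:,1],[.5,99.5]).round(4))
        for lo in(-.4,-.37,-.07,-.04):
            q=X[(X[:,1]>lo)&(X[:,1]<lo+.03)];q=q[q[:,2]>np.median(q[:,2])-.006] if len(q) else q
            if len(q):print(lo,np.median(q,0).round(4),(np.ptp(q[:,0])).round(4))
    for n,y in(('R',-.389),('L',-.033)):
        m=(abs(W[...,1]-y)<.03)&(abs(W[...,0]-.535)<.04)&(W[...,2]>.03)&(W[...,2]<.06)
        q=W[m];print(n,len(q),rect(q[:,:2]) if len(q)>4 else '',q.mean(0).round(4) if len(q) else '')
    g=trace(c,'mould')
    if g:
        X=W[g[0]['mask']];X=X[(X[:,2]>.002)&(X[:,2]<.03)];print('mould',g[0]['confidence'],rect(X[:,:2]))
    cv2.imwrite(f'pics/bar_{c}.png',p)
E
python3 bar.py; python3 -c "
import cv2,numpy as np
a=cv2.imread('pics/bar_top.png')[170:270,280:480];b=cv2.imread('pics/bar_scene.png')[200:320,180:380]
cv2.imwrite('pics/bar1.png',cv2.resize(np.vstack([a,b]),None,fx=2.7,fy=2.7))"
```

```text
[ 0.53601301 -0.21602243  0.11997824] [2.16723504e+00 2.27335166e+00 1.83125284e-03] [ 0.43263313  0.15744092 -2.31999768] 0.17999213471230327
top 0.59 y [-0.408  -0.0173]
-0.4 [ 0.5441 -0.3846  0.1224] 0.0161
-0.37 [ 0.5433 -0.3685  0.1228] 0.0109
-0.07 [ 0.5275 -0.0525  0.1227] 0.0154
-0.04 [ 0.5252 -0.0283  0.1226] 0.0159
R 22 (array([ 542.2, -391.8]), array([11.8, 38.8]), np.float32(173.46)) [ 0.5315 -0.3905  0.0495]
L 21 (array([526.7, -33.8]), array([38.1,  9.6]), np.float32(1.12)) [ 0.5201 -0.0342  0.0502]
mould 0.82 (array([ 557.8, -209.6]), array([ 98.8, 389.2]), np.float32(93.16))
scene 0.92 y [-0.408 -0.02 ]
-0.4 [ 0.5491 -0.3852  0.1204] 0.018
-0.37 [ 0.5477 -0.3545  0.1208] 0.0201
-0.07 [ 0.5324 -0.0551  0.1207] 0.0195
-0.04 [ 0.5328 -0.029   0.1207] 0.018
R 74 (array([ 544.4, -388.9]), array([40.6, 12.3]), np.float32(2.41)) [ 0.5419 -0.3889  0.0426]
L 65 (array([528. , -33.7]), array([43.2, 12.1]), np.float32(2.84)) [ 0.5249 -0.0336  0.0428]
mould 0.44 (array([617.2, 115.3]), array([133.8, 169.3]), np.float32(170.47))
```

View pics/bar1.png

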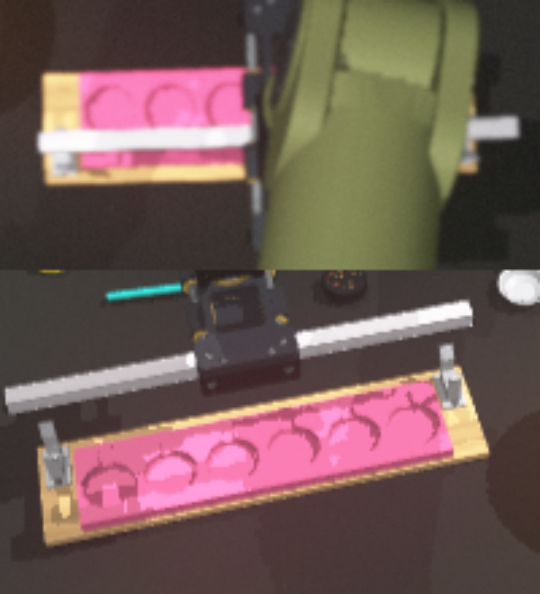

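Request:
step_arm(
  moves=[0,0,0,-0.1,0.15,-2,1,0,0,0,0,0,-2,1,0,0,0,0,0,-1,1,0,0,0,0,0,0,1,0,0,0,0,0,0,1],
)

```text
t: 43.1
position: [0.5337, -0.2147, 0.0695]
ee_rot: [-2.168, -2.272, 0.0]
ft_force: [0.2, 0.2, -1.1]
gripper_width: 0.182
grip_force: 30.0
```

```bash
python3 bar.py | grep -v mould
```

```text
[ 0.53368282 -0.2147194   0.06950162] [-2.16780922e+00 -2.27234684e+00  9.06344991e-05] [ 0.15869167  0.22767661 -1.1104516 ] 0.18204855258601763
top 0.58 y [-0.4074 -0.0164]
-0.4 [ 0.5407 -0.3855  0.0713] 0.0145
-0.37 [ 0.5403 -0.3644  0.0717] 0.014
-0.07 [ 0.5254 -0.0556  0.0719] 0.0145
-0.04 [ 0.5238 -0.0279  0.0715] 0.0166
R 50 (array([ 542.5, -389. ]), array([37.8, 12.4]), np.float32(1.79)) [ 0.5441 -0.3886  0.0475]
L 39 (array([525. , -37.3]), array([31.1, 37.5]), np.float32(153.14)) [ 0.5272 -0.0341  0.0496]
scene 0.77 y [-0.4058 -0.0177]
-0.4 [ 0.548  -0.3847  0.0724] 0.0183
-0.37 [ 0.5462 -0.3544  0.072 ] 0.019
-0.07 [ 0.5326 -0.0557  0.0718] 0.0187
-0.04 [ 0.5312 -0.0292  0.0715] 0.0156
R 42 (array([ 550.3, -388.2]), array([29.5, 27.9]), np.float32(49.46)) [ 0.5558 -0.3896  0.0452]
L 41 (array([534.9, -35.3]), array([28., 31.]), np.float32(131.01)) [ 0.5388 -0.0329  0.0465]
```

Request:
step_arm(
  moves=[0,0,0,0.15,0.1,0,1,0,0,0,0,0,-0.8,1,0,0,0,0,0,-0.8,1,0,0,0,0,0,-0.6,1,0,0,0,0,0,0,1,0,0,0,0,0,0,1],
)

```text
t: 43.9
position: [0.5346, -0.2136, 0.0467]
ee_rot: [-2.167, -2.272, 0.001]
ft_force: [0.2, 0.9, -1.9]
gripper_width: 0.182
grip_force: 30.0
```

No contact and the weight is unchanged, so the bar is inside the slots. I'll lower it the rest of the way.

Request:
step_arm(
  moves=[0,0,0,0,0,-0.3,1,0,0,0,0,0,-0.2,1,0,0,0,0,0,0,1,0,0,0,0,0,0,1],
)

```text
t: 44.23
position: [0.5353, -0.2139, 0.0427]
ee_rot: [-2.169, -2.273, -0.0]
ft_force: [-0.2, -0.4, -1.5]
gripper_width: 0.177
grip_force: 30.0
```

```bash
python3 bar.py | grep -v mould
```

```text
[ 0.53531247 -0.21386254  0.04273179] [-2.16860351e+00 -2.27301510e+00 -8.15826986e-07] [-0.17348417 -0.35679296 -1.49339887] 0.17733408279492555
top 0.78 y [-0.403  -0.0195]
-0.4 [ 0.5431 -0.3855  0.0459] 0.0128
-0.37 [ 0.5405 -0.3652  0.0443] 0.0124
-0.07 [ 0.5277 -0.0571  0.0446] 0.0151
-0.04 [ 0.5251 -0.0288  0.0444] 0.0101
R 203 (array([ 542.5, -383. ]), array([43.2, 42.4]), np.float32(52.28)) [ 0.5431 -0.3843  0.0452]
L 184 (array([528.1, -38.6]), array([36.3, 47.9]), np.float32(116.93)) [ 0.5261 -0.0381  0.045 ]
scene 0.82 y [-0.4064 -0.0166]
-0.4 [ 0.5486 -0.3856  0.0442] 0.026
-0.37 [ 0.5475 -0.3551  0.0439] 0.0174
-0.07 [ 0.532  -0.0549  0.0447] 0.0195
-0.04 [ 0.5293 -0.0271  0.0442] 0.0261
R 233 (array([ 547.6, -384.6]), array([47.6, 38.5]), np.float32(67.13)) [ 0.5465 -0.3845  0.0428]
L 201 (array([531.3, -39.8]), array([40. , 43.8]), np.float32(132.31)) [ 0.5302 -0.038   0.0434]
```

Request:
step_arm(
  moves=[0,0,0,0,0,-0.1,1,0,0,0,0,0,0,1,0,0,0,0,0,0,0.2,0,0,0,0,0,0,0.2,0,0,0,0,0,0,0.2,0,0,0,0,0,0,0.2,0,0,0,0,0,0,0.2,0,0,0,0,0,0,0.2],
)

```text
t: 45.2
position: [0.5355, -0.2139, 0.0419]
ee_rot: [2.168, 2.273, 0.0]
ft_force: [0.1, -0.3, 0.4]
gripper_width: 0.393
grip_force: 0.0
```

Request:
step_arm(
  moves=[0,0,0,0,0,0.5,0.2,0,0,0,0,0,2,0.2,0,0,0,0,0,4,0.2,0,0,0,0,0,4,0.2,0,0,0,-3,0,4,0,0,0,0,-3,0,4,0,0,0,0,0,0,0,0,0,0,0,0,0,0,0],
)

```text
t: 45.87
position: [0.4858, -0.2148, 0.2166]
ee_rot: [2.166, 2.267, 0.0]
ft_force: [-0.2, -0.2, -0.7]
gripper_width: 0.492
grip_force: 0.0
```

```bash
python3 chk.py f; python3 - <<'E'
from h import *
for c in('top','scene'):
    p,d=capture(c);W=cloud(c,d);t=trace(c,'bar_mid')
    if t:
        X=W[t[0]['mask']];X=X[~np.isnan(X[:,0])&(X[:,2]<.06)];print(c,rect(X[X[:,2]>.038][:,:2]),np.percentile(X[:,2],[50,90]))
        for y in(-.36,-.3,-.1,-.06):
            q=X[(abs(X[:,1]-y)<.02)&(X[:,2]>.036)];print(np.median(q,0).round(4))
E
```

```text
45.8667 [ 0.4858 -0.2148  0.2166] [-0.17 -0.18 -0.67] 0.491510511607595
top [228. 173.] 1462 [0.6576 0.1534 0.0315] z [0.0147 0.0514]
top [266. 185.] 48 [0.6246 0.0548 0.021 ] z [0.0103 0.0423]
top [157. 194.] 199 [0.5992 0.3242 0.0184] z [0.0157 0.021 ]
top [250. 202.] 110 [0.5776 0.0895 0.0294] z [0.0126 0.0464]
top [140. 215.] 195 [0.5474 0.3633 0.0183] z [0.0153 0.0207]
top [122. 236.] 200 [0.4954 0.4055 0.0182] z [0.0152 0.0205]
bowl [([0.6393, 0.1074, -0.0007], 0.97)]
scene [511. 208.] 179 [0.5007 0.4077 0.0174] z [0.0145 0.0199]
scene [504. 226.] 185 [0.5521 0.3657 0.0177] z [0.0148 0.0202]
scene [404. 242.] 101 [0.5697 0.0957 0.0416] z [0.0244 0.0571]
scene [431. 264.] 1590 [0.6427 0.1514 0.0302] z [0.0113 0.0499]
scene [498. 244.] 209 [0.6028 0.326  0.0176] z [0.0146 0.02  ]
scene [392. 266.] 62 [0.6225 0.0544 0.0225] z [0.0097 0.0512]
scene [407. 289.] 79 [0.7053 0.0623 0.0469] z [0.0382 0.0579]
bowl [([0.6374, 0.1067, 0.0017], 0.91)]
top (array([ 529.5, -108.1]), array([ 16.3, 183.1]), np.float32(92.82)) [0.04220941 0.04482388]
[nan nan nan]
[nan nan nan]
[ 0.5289 -0.0999  0.042 ]
[ 0.526  -0.0596  0.0426]
scene (array([ 542.3, -211. ]), array([ 31.3, 393.2]), np.float32(93.05)) [0.04013195 0.04353315]
[ 0.5462 -0.3608  0.0411]
[ 0.5438 -0.2982  0.0413]
[ 0.533  -0.0995  0.0415]
[ 0.5319 -0.0604  0.0415]
  return _methods._mean(a, axis=axis, dtype=dtype,
  ret = um.true_divide(
```

View pics/f_scene.png

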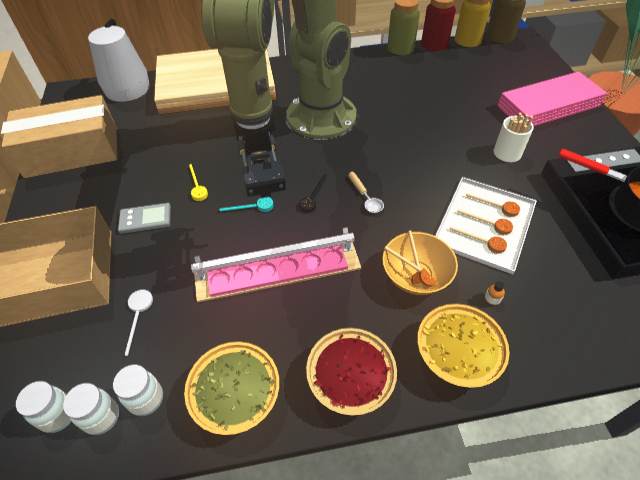

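The bar is seated in both brackets, at (201,270) and (348,240), with the same height readings as at the start. The three whole lollipops lie apart in the tray and both snapped ones are in the bowl, so I'm handing the job in.

```bash
python3 -c "
from bench import *
print(job_done())"
```

```text
the job is handed in; nothing more can be done
None
```

The job is handed in, with no verdict shown: in the last picture the three whole lollipops lie flat and apart in the tray, both snapped ones are in the bowl, the bar is back in its brackets, and the other things on the table look undisturbed.

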